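# Lock a leading edge insert on its balance shaft with a hitch pin

### The arm

A 6-joint arm with a two-finger parallel gripper is mounted at the origin on the work surface. World frame = base frame: x ahead of the robot, y to its left, z up, the work surface at z = 0. Lengths are in m, angles in degrees, forces in N, time in s.
With the tool pointing down it reaches from about 0.425 to 0.95 m from the base axis. Payload 3.5 kg.
Tool frame: the origin (TCP) lies at the very end of the fingers, on their centre line; the grasp point (between the pads) lies grasp_offset behind it (grasp_offset is the distance from the TCP to the grasp point, in m); x points along the fingers, y is the direction in which the jaws open and shut, and the axes are right-handed (so a half turn about x gives the same grasp; the last joint's range is limited). The gripper opens to 85 mm and grips with 20 to 120 N. Pads are 22 mm wide; open, the fingers measure 114 mm over their backs; the gripper's body (76 mm by 85 mm) begins 54 mm behind the grasp point. The pads swing forward as they close: fully open they stand 13 mm farther back than shut.
Start: joints at [65.718, 16.404, 90.338, -0, 73.258, -8.594], TCP at [0.182, 0.65, 0.231] pointing down, gripper open.
Joint ranges: [-158.93, 158.93], [-51.34, 127.21], [12.03, 142.37], [-87.48, 267.48], [13.55, 161.25], [-162.69, 162.69]. Speed limits (degrees/s): [159.86, 159.86, 180, 180, 180, 180].

### API

Orientations are given as a 3x3 rotation matrix whose columns are the frame's x, y, z axes.
In Python, from cell import * gives the robot as it stands.
- The arm moves only by the tool step_arm, never from a script. Its argument "increments" is a list of rows, each a list of 7 numbers: the turn, a rotation vector about the world's x, y, z in rad, then the shift along the world's x, y, z in m, then the finger opening in m, from 0 to 0.0854. A call has 1 to 10 rows; each row is the pose to reach, as a shift and turn from the pose commanded when the call began; what a row does not reach only later rows make up. A row lasts 1/12 s, in which the tool goes at most 41.7 mm and 7.16 degrees, less where a joint would pass 70% of its speed; a pose out of reach is approached as far as the arm can. A call with a gripper value outside its range is refused whole. The fingers move at their own pace and stop on an object; the grip force is fixed at half the most. Time passes only in rows, so rows that repeat a pose let the fingers close. It gives the time, the measured TCP pose, the force and the opening at its end, in the units of the state.
- state(): the state, without advancing time (a new reading comes with each control period).
- read_camera(name): name is "side" or "top"; returns a dict with "frame" (400x640x3 uint8, red, green, blue), "z_map" (400x640 float32, m along the optical axis (not along the pixel's ray), 0 where there is no reading), "vertical_fov" (degrees; the focal length in pixels is half the picture's height over the tangent of half this angle, whatever the lens; pixels are square), "cx", "cy" (the principal point, pixels), "origin" and "orientation" of the camera in the world. Camera axes: x right, y up, looking along -z (the intrinsics and any distortion apply to the point x, -y, -z); pixel columns grow to the right and rows downward; lengths in m; the calibration is good to about 2 mm. A picture is of the moment at which its call begins.
- sign_off(): hands the job in, once; it reports no verdict.
Trained networks look in the newest picture that a camera, given by its name, has taken for a name from the list of things; names that differ only in an ending like _2 or _b are one class to them, and where a whole thing is asked for, a point or a joint stands for the part that bears it (a point fixed in the world has none). Each returns a list of dicts, best first, with "confidence" (0 to 1); they miss things now and then, are a little off and sometimes report something else, mostly with a low value. They report only what shows in the picture. A call takes as long as a camera call. They do not tell look-alikes from the thing itself.
- silhouettes(target, camera): "pixels" (400x640 bool, what is visible of it) and "box" ([centre column, centre row, width, height] in pixels, round what is visible of it).
The state is a dict: "t": time; "q": joint angles; "qd": joint speeds; "tau": joint torques, N m; "tool_pos": TCP position; "ee_rot": TCP orientation; "force": force on the tool from outside, world axes, zero at the start; "ft_torque": the same for the moment, N m; "grip_width": finger opening in m.
Only numpy, scipy, OpenCV 4.12 (cv2) and the standard library are available. Lean on these libraries where they do the work, as an engineer would, in place of code of your own. Each camera call takes 0.05 s, during which the arm holds its last target.

### The job

Take the steel hitch pin off its grey rest, push it fully home through the cross hole of the square shaft above the aluminium insert, let go, then swing its sprung wire loop up and over and press it down and outward over the shaft's tapered end until it is fully shut round the shaft. The hole's height is not known exactly, so feel for it, and be gentle: the balance under the shaft must never be pushed with more than about 15 N. Leave the other things on the bench where they are.

Things in the scene. Friction and masses are not known exactly. Their poses are not given: they have to be found in the camera images.
- stand: Fixed stand: 130 mm square steel base, sprung balance, aluminium leading edge insert (150 mm along local y, x -30 to 35 mm, top 80 mm above the bench) and rising from it the upright 22 x 22 mm steel shaft, its end tapered over the last 12 mm, top 22 mm above the hole. Origin on the bench under the shaft's axis. The cross hole runs along local x; the pin enters towards +x at face x = -11 mm. z up.
- hole_nominal (a point): Drawing position of the cross hole's middle, on the shaft's axis, 104 mm above the bench. The hole is 10 mm wide (y), 8.8 mm high, right through. The shaft, with its hole, stands up to 8 mm higher or lower than this (not measured). It slides up and down against 5 N friction, so a tip within 1.4 mm of the hole's height draws itself in when pushed with 4 to 9 N; else it butts on the flat face.
- balance (a joint): How far the balance, with insert and shaft, is pushed along the stand's local +x (m). A spring of 3 N per mm, 0 when unloaded, travel 12 mm each way.
- pin_grip (a point): Where to hold the hitch pin: on its upright grip tab, 12 x 12 mm in plan, 44 mm tall; this point is on the tab's axis, 26 mm above its foot, 18 mm above the pin's axis. Pinch it across y. The pin stands on its foot on a grey plastic rest (70 x 45 mm, 15 mm high), axis level. x points along the pin to its tip, z up.
- hitch_pin: Steel hitch pin, about 125 g. Origin under the tab at foot level; x along the pin to its tip, z up; pin axis 8 mm above the origin. Along x: loop hinge at -20 mm, 12 mm wide tail -26 to -6, tab to 6, square collar 16 x 16 mm from 6 to 20 (its front face is the shoulder that stops on the shaft), shank 8 mm thick to 49, tapering to 6 mm thick at the tip at 58.
- pin_tip (a point): Centre of the pin's tip, on its axis, 58 mm ahead of the tab's middle and 38 mm ahead of the shoulder. With the pin fully home it is 27 mm beyond the shaft's axis.
- loop (a joint): Angle of the wire loop (rad): 0 shut, lying along the pin (sloping up 0.1 rad), round the shaft below its taper; 1.47 upright; 2.1 fully open, leaning back. It swings freely and falls to either side of upright by its weight; coming down it rests on the shaft's tapered end at 0.1 to 0.4. Press its pad down with 5 to 20 N, dragging it 3 to 5 mm outward (straight down it sticks), till it stops at 0.
- loop_pad (a point): Middle of the flat thumb pad at the loop's end (24 mm along pin y, 18 mm along the loop, 4 mm thick), 72 mm from the hinge axis. The loop is a 38 mm wide rectangle of 4 mm wire; its cross bar, at the pad's inner edge, is 63 mm from the hinge and springs outward up to 8 mm (0.6 N per mm) to slip over the shaft's tapered end, then draws in behind the shaft.
- loop_hinge (a point): Hinge axis of the loop on the pin (along pin y), 20 mm behind the tab's middle, at the height of the pin's axis.
- sight_tube: Bystander: glass sight tube with square brass ends, 166 mm long, 28 mm high, lying. Origin under its middle.
- probe_holder: Bystander: black probe holder block with a rubber-tipped rod, 120 mm long, 32 mm high. Origin under the block.
- plain_pin: Bystander: plain headed pin without a loop, 45 mm high, standing on its head. Origin under its middle.
- spare_insert: Bystander: spare aluminium leading edge insert, 120 x 53 x 26 mm, lying. Origin under its middle.
- plug_jar: Bystander: clear jar, 56 mm across, 70 mm high. Origin under its middle.
- driver: Bystander: screwdriver lying on the bench.
Mind the look-alikes: they are no part of the job. Leave any orange or purple look-alike of the hitch_pin alone. What is meant by the stand is not blue, and is the smaller of those in its own colour.

How it is judged:
By the outcome, as a careful person would: the job done as asked, in the order asked, and still so for the second after the job is handed in, with the robot touching nothing.
It also fails if it takes over 72 s, if anything falls off the work surface, if the arm or the gripper's body presses on something with over 40 N, if the wrist force passes 120 N, or if a joint passes its speed limit or range.

## Working session

There is one attempt and no reset: what is moved stays moved. The work goes in short steps, Python scripts to look and compute and a tool call to move; the robot and the scene stay as the last step left them, time stands still between calls to the robot, and variables do not carry over. Pictures are saved under pics/ and viewed, and the job is handed in when it is done.

Besides the shell and the picture viewer there is one more tool, called after "Call:" in YAML: its name, and indented under it one key for each argument. step_arm: Moves the arm, as the interface text tells. Its arguments: {"type":"object","properties":{"increments":{"type":"array","items":{"type":"array","items":{"type":"number"}}}},"required":["increments"]}

```bash
mkdir -p pics; ls; cat > h.py <<'E'
from cell import *
import numpy as np, cv2, pickle
def snap(name,fn=None):
    c=read_camera(name)
    if fn: cv2.imwrite('pics/'+fn,c['frame'][:,:,::-1])
    pickle.dump(c,open('/tmp/%s.pkl'%name,'wb'))
    return c
def f_of(c): return 200/np.tan(np.radians(c['vertical_fov'])/2)
def unproj(c,u,v,z=None):
    f=f_of(c); 
    if z is None: z=c['z_map'][int(round(v)),int(round(u))]
    p=np.array([(u-c['cx'])/f*z,-(v-c['cy'])/f*z,-z])
    return np.array(c['orientation'])@p+np.array(c['origin'])
def cloud(c):
    f=f_of(c); v,u=np.mgrid[0:400,0:640]; z=c['z_map']
    P=np.stack([(u-c['cx'])/f*z,-(v-c['cy'])/f*z,-z],-1)
    return P@np.array(c['orientation']).T+np.array(c['origin'])
def proj(c,p):
    f=f_of(c); q=np.array(c['orientation']).T@(np.array(p)-np.array(c['origin']))
    return c['cx']+f*q[0]/-q[2], c['cy']-f*q[1]/-q[2]
E
python3 - <<'E'
from h import *
for n in('top','side'):
    c=snap(n,n+'0.png'); print(n,{k:(np.round(v,4).tolist() if not isinstance(v,dict) else v) for k,v in c.items() if k not in('frame','z_map')})
print(state())
E
```

```text
pics
top {'vertical_fov': 45.0638, 'cx': 325.9722, 'cy': 203.4158, 'origin': [0.407, -0.0418, 1.2591], 'orientation': [[-0.0023, 0.9962, -0.0867], [-1.0, -0.0029, -0.0066], [-0.0069, 0.0867, 0.9962]]}
side {'vertical_fov': 42.1009, 'cx': 314.984, 'cy': 201.6085, 'origin': [0.4627, 0.8066, 1.0142], 'orientation': [[-0.9986, 0.0449, -0.0284], [-0.0523, -0.736, 0.675], [0.0094, 0.6755, 0.7373]]}
{'t': 0.1, 'q': array([ 6.57178845e+01,  1.64506908e+01,  9.04133978e+01,  8.59759097e-04,
        7.32597350e+01, -8.59616190e+00]), 'qd': array([ 0.05325121, -0.06374484, -0.18598803, -0.0524403 , -0.01610782,
        0.05483903]), 'tau': array([ 3.10754367e-04, -4.07298017e+01, -2.93697542e+01, -1.21758167e-04,
        3.38962178e-03,  9.68065734e-06]), 'tool_pos': array([0.18223878, 0.64932058, 0.2300681 ]), 'ee_rot': array([[-9.01819013e-04,  2.70367641e-01,  9.62756732e-01],
       [-1.96402793e-03,  9.62754788e-01, -2.70368935e-01],
       [-9.99997665e-01, -2.13470496e-03, -3.37220974e-04]]), 'force': array([-0.33525204, -0.10344988,  0.18788188]), 'ft_torque': array([0.01091197, 0.0337439 , 0.03915673]), 'grip_width': 0.08516191981690481}
```

View pics/top0.png

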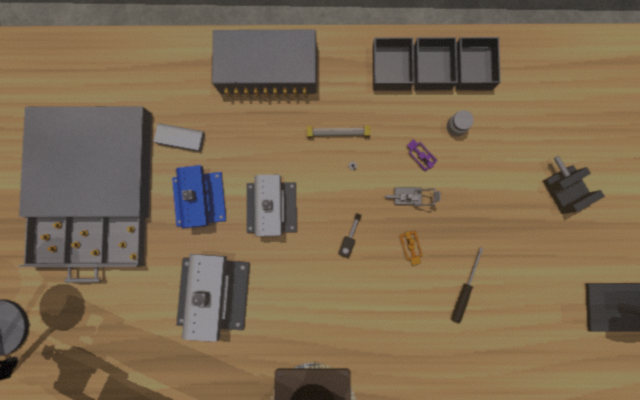

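View pics/side0.png

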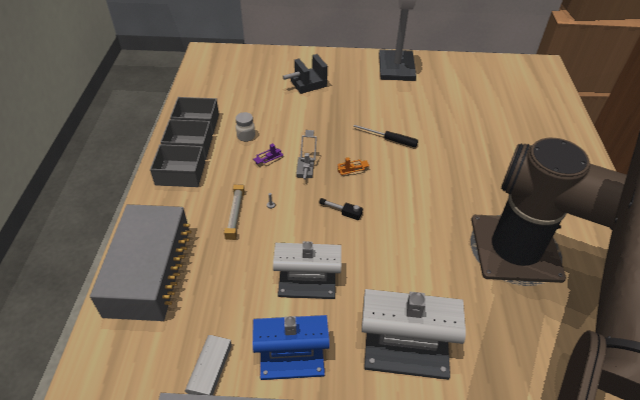

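The top view shows three candidates for the pin: steel on the grey rest (408,197), purple (422,155) and orange (411,247). For the stand there are blue (198,197), large grey (210,298) and small grey (268,205). I choose the steel pin and the small grey stand, and will check both in a close crop.

```bash
python3 - <<'E'
from h import *
t=pickle.load(open('/tmp/top.pkl','rb'));s=pickle.load(open('/tmp/side.pkl','rb'))
def crop(c,u0,v0,w,h,k): return cv2.resize(c['frame'][v0:v0+h,u0:u0+w,::-1],None,fx=k,fy=k,interpolation=cv2.INTER_CUBIC)
a=crop(t,375,165,80,60,5);b=crop(t,235,165,80,60,5);c=crop(s,270,110,80,80,4);d=crop(s,260,230,100,75,4)
o=np.zeros((600,800,3),np.uint8);o[:300,:400]=a;o[:300,400:]=b;o[300:600,:320]=c[:300];o[300:,400:]=d
cv2.imwrite('pics/crop1.png',o)
for n in('hitch_pin','stand','loop','pin_grip','loop_pad'):
  for cam in('top','side'):
    for r in silhouettes(n,cam)[:5]: print(n,cam,round(r['confidence'],2),np.round(r['box'],1))
E
```

```text
hitch_pin top 0.84 [412.7 246.8  20.4  37. ]
hitch_pin top 0.72 [413.4 195.8  56.   16.2]
hitch_pin top 0.6 [421.3 157.8  25.4  26.5]
hitch_pin side 0.84 [351.9 168.1  30.1  17.2]
hitch_pin side 0.68 [306.6 155.2  13.9  46.5]
hitch_pin side 0.49 [269.5 154.1  24.7  17.9]
stand top 0.89 [271.2 202.3  49.8  64.5]
stand top 0.78 [211.9 296.4  75.2  87.5]
stand top 0.62 [195.6 196.2  53.1  64.1]
stand side 0.94 [307.6 271.8  67.1  54.2]
stand side 0.84 [289.5 348.4  80.6  61.5]
stand side 0.77 [412.3 334.3 100.4  92.4]
loop top 0.62 [412.6 246.7  13.3  35.2]
loop top 0.61 [427.2 195.8  22.5  16. ]
loop side 0.71 [352.8 166.6  29.6  14.9]
loop side 0.61 [399.8 139.9  33.8  13. ]
loop side 0.59 [308.2 143.   16.5  35.4]
pin_grip top 0.9 [412.6 197.1  54.1  14. ]
pin_grip top 0.78 [409.  248.4  24.3  37.2]
pin_grip top 0.54 [420.8 154.2  22.1  23.5]
pin_grip side 0.68 [353.3 165.5  29.6  14.6]
pin_grip side 0.66 [268.2 154.1  29.9  18.6]
pin_grip side 0.63 [309.1 153.8  15.5  44. ]
loop_pad side 0.67 [361.1 161.7  20.6   5.6]
loop_pad side 0.51 [2.581e+02 1.586e+02 8.200e+00 2.000e-01]
```

View pics/crop1.png

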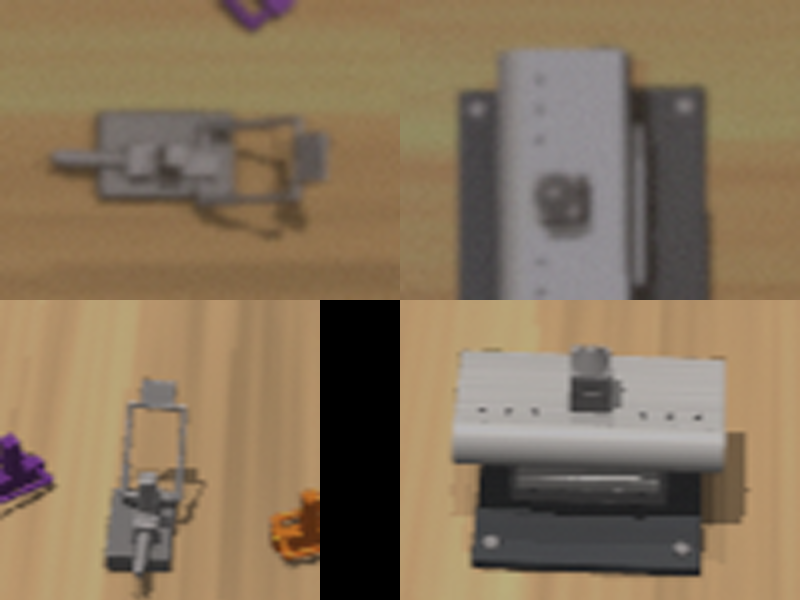

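The crop confirms it. The steel pin has its tip to the left (world +y), with the loop open and leaning back to the right. The small grey stand's shaft stands at about (268,205), with a cross hole visible on its +y face. Next I measure both from the depth.

```bash
python3 - <<'E'
from h import *
np.set_printoptions(precision=4,suppress=True,linewidth=150)
for cam in('top','side'):
    c=pickle.load(open('/tmp/%s.pkl'%cam,'rb')); P=cloud(c)
    print(cam,'noise check bench', np.median(P[(np.abs(P[...,0]-.5)<.03)&(np.abs(P[...,1]+.05)<.03)],0))
    # stand region
    m=(np.abs(P[...,0]-.45)<.12)&(np.abs(P[...,1]-.08)<.13)&(P[...,2]>.09)&(P[...,2]<.2)
    print('shaft pts',m.sum(),P[m].min(0),P[m].max(0),np.median(P[m],0))
    m=(np.abs(P[...,0]-.45)<.15)&(np.abs(P[...,1]-.08)<.13)&(P[...,2]>.07)&(P[...,2]<.09)
    print('insert',m.sum(),np.percentile(P[m],[1,99],axis=0))
    m=(np.abs(P[...,0]-.45)<.15)&(np.abs(P[...,1]-.08)<.13)&(P[...,2]>.005)&(P[...,2]<.03)
    print('base',m.sum(),np.percentile(P[m],[1,99],axis=0))
    for r in silhouettes('stand',cam)[:3]:
        m=r['pixels']; Q=P[m]; print(r['box'],np.percentile(Q,[1,50,99],axis=0).tolist())
    for r in silhouettes('hitch_pin',cam)[:3]:
        m=r['pixels']; Q=P[m]; print(r['box'],np.percentile(Q,[1,50,99],axis=0).tolist())
E
```

```text
top noise check bench [ 0.4992 -0.0492  0.0005]
shaft pts 100 [0.4962 0.0995 0.0913] [0.5183 0.1215 0.1258] [0.5059 0.1086 0.1141]
insert 1475 [[0.4326 0.081  0.0721]
 [0.5802 0.1442 0.0864]]
base 1864 [[ 0.3032 -0.0414  0.0051]
 [ 0.5913  0.2081  0.0187]]
[271.2, 202.3, 49.8, 64.5] [[0.4326572097327329, 0.046882676615252056, 0.004442608843354796], [0.5053596612804134, 0.10315740363997042, 0.07724342219696523], [0.578978982677974, 0.17432548575526116, 0.11982694070743698]]
[211.9, 296.4, 75.2, 87.5] [[0.18887099279456285, 0.17018960535026645, 0.006625238029522265], [0.28598217496781064, 0.23965062351569233, 0.10364364086220657], [0.3847620893022726, 0.3438401175555681, 0.16230517513857798]]
[195.6, 196.2, 53.1, 64.1] [[0.4550100213286529, 0.23361729210003346, 0.004944112705336878], [0.5271892153320917, 0.28405866667973834, 0.07740962380918659], [0.5994815048198567, 0.3631445431735999, 0.12167131209471631]]
[412.7, 246.8, 20.4, 37.0] [[0.3592593776932286, -0.27915098271911754, -0.003777301373809028], [0.4023581066758493, -0.2540320123498757, 0.01425184436349003], [0.4429041909835866, 
[... 1375 characters left out ...]
5347236424, 0.15913346916309967]]
[351.9, 168.1, 30.1, 17.2] [[0.36324657635563373, -0.277519582352392, -0.003718189843500097], [0.4140136725421927, -0.24820348398791192, 0.0120562199929386], [0.4440157214732682, -0.22526172840745798, 0.04242482973820576]]
[306.6, 155.2, 13.9, 46.5] [[0.5121510780799587, -0.31194104884308627, 0.014109784688521736], [0.5328666316549096, -0.2610750672509601, 0.03711730198916596], [0.5518758883472645, -0.19242908436419004, 0.0888029237006389]]
[269.5, 154.1, 24.7, 17.9] [[0.6075534367611779, -0.3147087035766557, -0.003031187101321486], [0.638631878350149, -0.2848917700559259, 0.012166874849102838], [0.6801470151810274, -0.25016095426986446, 0.0447055769559761]]
```

```bash
python3 - <<'E'
import cell; print([n for n in dir(cell) if not n.startswith('_')]); print(getattr(cell,'grasp_offset',None))
from h import *
np.set_printoptions(precision=4,suppress=True,linewidth=150)
for cam in('top','side'):
    c=pickle.load(open('/tmp/%s.pkl'%cam,'rb')); P=cloud(c)
    m=(P[...,2]>.072)&(P[...,2]<.088)&(np.abs(P[...,0]-.508)<.09)&(np.abs(P[...,1]-.11)<.05)
    r=cv2.minAreaRect((P[m][:,:2]*1000).astype(np.float32)); print(cam,'insert rect',r)
    m=(P[...,2]>.092)&(P[...,2]<.14)&(np.abs(P[...,0]-.508)<.03)&(np.abs(P[...,1]-.11)<.03)
    r=cv2.minAreaRect((P[m][:,:2]*1000).astype(np.float32)); print('shaft',r, np.sort(P[m][:,2])[-25:])
    reg=(np.abs(P[...,0]-.53)<.04)&(np.abs(P[...,1]+.25)<.08)
    m=reg&(P[...,2]>.048)&(P[...,2]<.066)&(P[...,1]>-.262); print('tabtop',m.sum(),P[m].mean(0),P[m].min(0),P[m].max(0))
    m=reg&(P[...,2]>.017)&(P[...,1]>-.216); print('shank',m.sum(),P[m].mean(0),P[m].max(0)); 
    if m.sum()>5: print(np.polyfit(P[m][:,1],P[m][:,0],1))
    m=reg&(P[...,2]>.010)&(P[...,2]<.019)&(P[...,1]>-.29); print('rest',m.sum(),cv2.minAreaRect((P[m][:,:2]*1000).astype(np.float32)),np.median(P[m][:,2]))
    m=reg&(P[...,2]>.075)&(P[...,1]<-.285); print('pad',m.sum(),P[m].mean(0) if m.any() else 0)
E
```

```text
['IKError', 'grasp_offset', 'read_camera', 'sign_off', 'silhouettes', 'state']
0.0187
top insert rect ((506.9465026855469, 112.48542785644531), (149.34837341308594, 63.20991897583008), 0.581777036190033)
shaft ((507.15863037109375, 110.52045440673828), (22.055709838867188, 21.98386001586914), 0.42925533652305603) [0.1192 0.1193 0.1193 0.1195 0.1198 0.1198 0.1203 0.1203 0.1207 0.1208 0.1208 0.121  0.1212 0.1212 0.1212 0.1212 0.1218 0.1219 0.122  0.1229 0.1238
 0.1243 0.1245 0.1247 0.1258]
tabtop 25 [ 0.5292 -0.2414  0.0586] [ 0.5243 -0.2469  0.0504] [ 0.5346 -0.2352  0.0648]
shank 49 [ 0.5325 -0.2027  0.025 ] [ 0.5572 -0.1853  0.0345]
[0.03   0.5386]
rest 283 ((535.5215454101562, -243.7178192138672), (68.78265380859375, 45.145442962646484), 89.5910415649414) 0.015486521381859797
pad 73 [ 0.5262 -0.3029  0.0831]
side insert rect ((508.9298095703125, 111.39299011230469), (149.9742889404297, 68.81588745117188), 0.7390718460083008)
shaft ((509.3207092285156, 109.37372589111328), (19.880720138549805, 26.30146598815918), 3.4214231967926025) [0.1162 0.1162 0.1164 0.1168 0.1171 0.1172 0.1175 0.1178 0.1181 0.1182 0.1182 0.1184 0.1184 0.1184 0.1191 0.1192 0.1192 0.1192 0.1192 0.1193 0.1213
 0.1222 0.1224 0.1236 0.1239]
tabtop 25 [ 0.5327 -0.2409  0.0556] [ 0.5273 -0.2496  0.0481] [ 0.539  -0.2335  0.0623]
shank 22 [ 0.5354 -0.1991  0.0238] [ 0.539  -0.1842  0.0277]
[0.1001 0.5553]
rest 169 ((538.4326171875, -243.76087951660156), (69.9885482788086, 44.40694046020508), 89.02323913574219) 0.013663894750648886
pad 53 [ 0.5291 -0.3053  0.0814]
```

```bash
python3 - <<'E'
from h import *
np.set_printoptions(precision=4,suppress=True,linewidth=150)
for cam in('top','side'):
    c=pickle.load(open('/tmp/%s.pkl'%cam,'rb')); P=cloud(c)
    sh=np.array([.508,.110])
    d=np.abs(P[...,:2]-sh)
    m=(d[...,0]<.07)&(d[...,0]>.02)&(d[...,1]<.015)&(P[...,2]>.06); print(cam,'insert top z',np.median(P[m][:,2]),P[m][:,2].std()/np.sqrt(m.sum()))
    m=(d[...,0]<.02)&(d[...,1]<.02)&(P[...,2]>.112); Q=P[m]
    print('shaft>0.112:',len(Q),np.median(Q,0)); print(Q[np.argsort(Q[:,1])])
    reg=(np.abs(P[...,0]-.532)<.012)&(np.abs(P[...,1]+.205)<.022)&(P[...,2]>.018)
    Q=P[reg]; print('shank',len(Q),np.median(Q,0),np.polyfit(Q[:,1],Q[:,0],1),Q[:,1].max())
    reg=(np.abs(P[...,0]-.53)<.03)&(np.abs(P[...,1]+.304)<.02)&(P[...,2]>.072)
    print('pad',np.median(P[reg],0))
E
```

```text
top insert top z 0.08073795180853005 9.883327647139112e-05
shaft>0.112: 69 [0.5058 0.1088 0.1163]
[[0.4962 0.0995 0.1125]
 [0.5058 0.0995 0.1126]
 [0.5103 0.1015 0.1161]
 [0.5055 0.1015 0.1157]
 [0.5033 0.1017 0.114 ]
 [0.4985 0.1017 0.1135]
 [0.5081 0.1018 0.114 ]
 [0.5009 0.1018 0.1135]
 [0.513  0.1019 0.1128]
 [0.5154 0.102  0.1125]
 [0.5029 0.1034 0.1192]
 [0.5053 0.1035 0.1189]
 [0.5079 0.1039 0.1161]
 [0.5008 0.1039 0.1156]
 [0.4985 0.104  0.1145]
 [0.5175 0.104  0.1155]
 [0.5104 0.1041 0.1146]
 [0.513  0.1043 0.113 ]
 [0.5097 0.1054 0.1229]
 [0.5075 0.1057 0.1208]
 [0.4982 0.1059 0.1182]
 [0.503  0.1061 0.1171]
 [0.5055 0.1062 0.1167]
 [0.5009 0.1065 0.1139]
 [0.5177 0.1067 0.1133]
 [0.5154 0.1068 0.1125]
 [0.513  0.1068 0.1122]
 [0.5047 0.1073 0.1258]
 [0.5074 0.1079 0.1218]
 [0.5098 0.1079 0.1219]
 [0.5004 0.108  0.1203]
 [0.5028 0.1081 0.1198]
 [0.5149 0.1085 0.1177]
 [0.4985 0.1088 0.1145]
 [0.5128 0.1088 0.1154]
 [0.5095 0.1099 0.1247]
 [0.5048 0.1099 0.1243]
 [0.5072 0.11   0.1238]
 [0.5027 0.1103 0.1212]
 [0.5123 0.1105 0.1203]
 [0.4984 0.111  0.1153]
 [0.5152 0.1112 0.
[... 1527 characters left out ...]
0.5145 0.1128 0.1184]
 [0.5014 0.1129 0.1125]
 [0.5123 0.1131 0.1224]
 [0.5101 0.1132 0.1192]
 [0.5144 0.1138 0.1162]
 [0.5057 0.1141 0.1172]
 [0.5144 0.1145 0.1135]
 [0.5078 0.1149 0.1181]
 [0.5122 0.1152 0.1146]
 [0.5078 0.1152 0.115 ]
 [0.5099 0.1158 0.1191]
 [0.5165 0.1159 0.1152]
 [0.5034 0.116  0.1162]
 [0.5121 0.116  0.1192]
 [0.5121 0.116  0.1121]
 [0.5055 0.1162 0.1164]
 [0.5012 0.1164 0.1135]
 [0.5099 0.1168 0.1133]
 [0.5054 0.1182 0.1154]
 [0.5032 0.1184 0.1159]
 [0.5141 0.1188 0.112 ]
 [0.5053 0.1194 0.1135]
 [0.5184 0.1195 0.1126]
 [0.5053 0.121  0.112 ]
 [0.5031 0.1213 0.1126]]
shank 47 [ 0.5347 -0.2179  0.0245] [0.0975 0.5549] -0.18420509154114895
pad [ 0.5301 -0.3048  0.0799]
```

Call:
step_arm:
  increments:
    - [0,0,-0.08,0.02,-0.034,0,0.05]
    - [0,0,-0.16,0.04,-0.068,0,0.05]
    - [0,0,-0.24,0.06,-0.102,0,0.05]
    - [0,0,-0.32,0.08,-0.136,0,0.05]
    - [0,0,-0.4,0.1,-0.17,0,0.05]
    - [0,0,-0.48,0.12,-0.204,0,0.05]
    - [0,0,-0.56,0.14,-0.238,0,0.05]
    - [0,0,-0.64,0.16,-0.272,0,0.05]
    - [0,0,-0.72,0.18,-0.306,0,0.05]
    - [0,0,-0.8,0.2,-0.34,0,0.05]

```text
t: 1.63
tool_pos: [0.3831, 0.3082, 0.2317]
ee_rot: [[0.001, 0.881, 0.474], [0.0, 0.474, -0.881], [-1.0, 0.001, 0.0]]
force: [0.0, 0.6, 0.4]
grip_width: 0.0501
```

Call:
step_arm:
  increments:
    - [0,0,-0.055,0.0105,-0.039,0,0.05]
    - [0,0,-0.11,0.021,-0.078,0,0.05]
    - [0,0,-0.165,0.0315,-0.117,0,0.05]
    - [0,0,-0.22,0.042,-0.156,0,0.05]
    - [0,0,-0.275,0.0525,-0.195,0,0.05]
    - [0,0,-0.33,0.063,-0.234,0,0.05]
    - [0,0,-0.385,0.0735,-0.273,0,0.05]
    - [0,0,-0.44,0.084,-0.312,0,0.05]
    - [0,0,-0.495,0.0945,-0.351,0,0.05]
    - [0,0,-0.55,0.105,-0.39,0,0.05]

```text
t: 2.47
tool_pos: [0.4876, -0.0823, 0.2318]
ee_rot: [[0.001, 0.998, -0.056], [-0.0, -0.056, -0.998], [-1.0, 0.001, 0.0]]
force: [0.1, 0.6, -0.4]
grip_width: 0.0503
```

Call:
step_arm:
  increments:
    - [0,0,0,0.011,-0.04,0,0.05]
    - [0,0,0,0.022,-0.08,0,0.05]
    - [0,0,0,0.033,-0.12,0,0.05]
    - [0,0,0,0.044,-0.16,-0.02,0.05]
    - [0,0,0,0.044,-0.16,-0.06,0.05]
    - [0,0,0,0.044,-0.16,-0.1,0.05]
    - [0,0,0,0.044,-0.16,-0.12,0.05]
    - [0,0,0,0.044,-0.16,-0.12,0.05]

```text
t: 3.13
tool_pos: [0.5276, -0.2381, 0.1047]
ee_rot: [[-0.01, 0.998, -0.054], [0.007, -0.054, -0.999], [-1.0, -0.011, -0.007]]
force: [-0.4, 0.1, -0.7]
grip_width: 0.0499
```

```bash
cat >> h.py <<'E'
def crop(c,u0,v0,w,h,k): return cv2.resize(c['frame'][v0:v0+h,u0:u0+w,::-1],None,fx=k,fy=k,interpolation=cv2.INTER_CUBIC)
def two(fn,bt,bs):
    a=crop(snap('top'),bt[0],bt[1],80,80,5);b=crop(snap('side'),bs[0],bs[1],80,80,5)
    cv2.imwrite('pics/'+fn,np.hstack([a,b]))
E
python3 - <<'E'
from h import *
two('a1.png',(370,150),(265,100)); s=state(); print(s['t'],s['tool_pos'],s['ee_rot'],s['force'])
E
```

```text
3.2333 [ 0.5313768  -0.24009047  0.11120164] [[-8.85566763e-04  9.98595724e-01 -5.29697655e-02]
 [ 5.84568486e-04 -5.29692602e-02 -9.98595972e-01]
 [-9.99999437e-01 -9.15287859e-04 -5.36839774e-04]] [0.74078841 0.18260358 0.55589976]
```

View pics/a1.png

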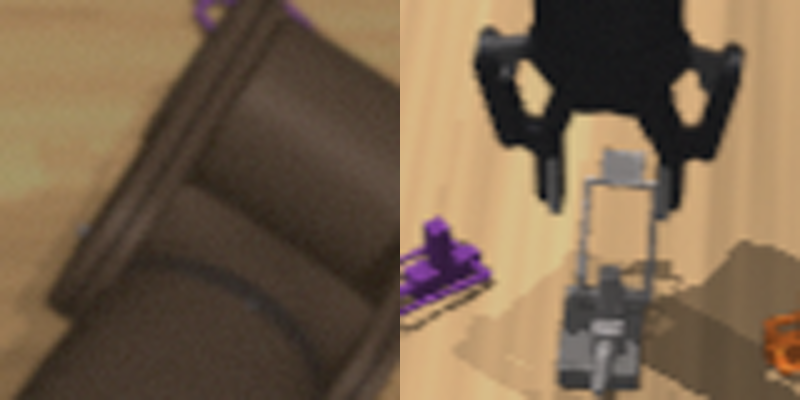

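The side view shows the open fingers straddling the steel tab: fingertips at crop columns 555 and 665, tab at about 607. The loop still leans back, clear of the gripper body. I'll descend and grip.

Call:
step_arm:
  increments:
    - [0,0,0,0,-0.001,-0.03,0.05]
    - [0,0,0,0,-0.001,-0.055,0.05]
    - [0,0,0,0,-0.001,-0.075,0.05]
    - [0,0,0,0,-0.001,-0.0885,0.05]
    - [0,0,0,0,-0.001,-0.0885,0.05]
    - [0,0,0,0,-0.001,-0.0885,0.05]

```text
t: 3.73
tool_pos: [0.5326, -0.2417, 0.0244]
ee_rot: [[0.002, 0.999, -0.053], [-0.001, -0.053, -0.999], [-1.0, 0.002, 0.001]]
force: [-0.3, -1.0, 0.2]
grip_width: 0.0499
```

Call:
step_arm:
  increments:
    - [0,0,0,0,0,0,0.03]
    - [0,0,0,0,0,0,0.02]
    - [0,0,0,0,0,0,0.005]
    - [0,0,0,0,0,0,0.005]
    - [0,0,0,0,0,0,0.005]
    - [0,0,0,0,0,0,0.005]
    - [0,0,0,0,0,0,0.005]

```text
t: 4.32
tool_pos: [0.5327, -0.2419, 0.025]
ee_rot: [[0.002, 0.999, -0.053], [-0.002, -0.053, -0.999], [-1.0, 0.002, 0.001]]
force: [-1.4, 0.4, 6.5]
grip_width: 0.0125
```

Call:
step_arm:
  increments:
    - [0,0,0,0,0,0.01,0.005]
    - [0,0,0,0,0,0.03,0.005]
    - [0,0,0,0,0,0.06,0.005]
    - [0,0,0,0,0,0.09,0.005]
    - [0,0,0,0,0,0.12,0.005]
    - [0,0,0,0,0,0.12,0.005]
    - [0,0,0,0,0,0.12,0.005]

```text
t: 4.9
tool_pos: [0.5327, -0.2419, 0.1457]
ee_rot: [[0.005, 0.999, -0.053], [-0.003, -0.053, -0.999], [-1.0, 0.005, 0.003]]
force: [-0.2, -0.3, -1.9]
grip_width: 0.0125
```

```bash
python3 - <<'E'
from h import *
two('a2.png',(370,150),(265,80)); s=state(); print(s['t'],s['tool_pos'],s['ee_rot'],s['force'],s['grip_width'])
E
```

```text
5.0 [ 0.53060862 -0.24053945  0.14176053] [[-0.00177672  0.99859558 -0.05295009]
 [ 0.00121933 -0.05294797 -0.99859653]
 [-0.99999768 -0.00183879 -0.00112354]] [ 0.19554517 -0.70347222 -0.51286794] 0.012822945899353148
```

View pics/a2.png

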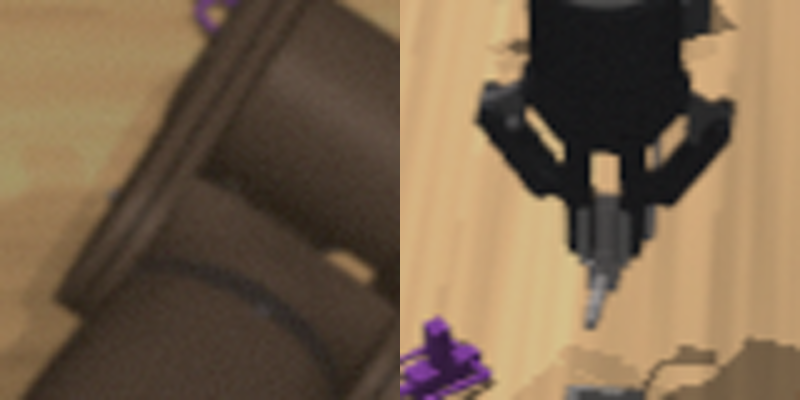

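```bash
python3 - <<'E'
from h import *
for i in range(4):
    snap('side'); s=state(); print(s['t'],s['tool_pos'],s['ee_rot'][:,0],s['force'])
c=pickle.load(open('/tmp/side.pkl','rb'));P=cloud(c)
T=s['tool_pos']
d=P-T
m=(np.abs(d[...,0])<.02)&(d[...,1]>.03)&(d[...,1]<.075)&(np.abs(d[...,2])<.03)
print(m.sum(),np.median(P[m],0),P[m][:,1].max()); Q=P[m]; print(Q[np.argsort(Q[:,1])][-25:]-T)
print(proj(c,T), proj(c,T+np.array([.003,.058,-.002])))
E
```

```text
5.05 [ 0.53024004 -0.24032529  0.14089021] [-0.00306929  0.00209262 -0.9999931 ] [-0.49381615 -0.26519693 -2.13011271]
5.1 [ 0.53017266 -0.24025373  0.14056457] [-0.00351085  0.00241524 -0.99999092] [ 1.1374013  -0.44055839 -0.99371503]
5.15 [ 0.53028531 -0.2403504   0.14059941] [-0.00342111  0.00236135 -0.99999136] [-0.74592897 -0.07818318 -1.27979369]
5.2 [ 0.53046534 -0.24046834  0.14080934] [-0.00303411  0.0021278  -0.99999313] [ 0.67563539  0.29309464 -1.45943771]
25 [ 0.53670193 -0.19763453  0.14052999] -0.18252999540015757
[[ 0.00793419  0.03072168  0.00216079]
 [ 0.00791014  0.03138493 -0.00061969]
 [ 0.00269497  0.0324905   0.00061054]
 [ 0.00263966  0.03351503 -0.00186114]
 [ 0.00515353  0.03398363  0.0017559 ]
 [ 0.00768431  0.03475574 -0.00106924]
 [ 0.00248299  0.03599841 -0.00307381]
 [ 0.00500807  0.0362899   0.00039569]
 [ 0.00735268  0.03954441 -0.00027936]
 [ 0.00471812  0.04060183  0.00077736]
 [ 0.00473205  0.04069483 -0.00249693]
 [ 0.00212833  0.04132991 -0.00180389]
 [ 0.00968822  0.04283382 -0.0009154 ]
 [ 0.00677848  0.04758272  0.00335885]
 [ 0.00926567  0.04870114  0.00085105]
 [ 0.00668912  0.04911974  0.00135689]
 [ 0.00406871  0.05018577  0.00242826]
 [ 0.00917627  0.05024992 -0.0011447 ]
 [ 0.00398431  0.05192833 -0.0027465 ]
 [ 0.00647579  0.05231762  0.0008097 ]
 [ 0.00897545  0.05363337 -0.00488994]
 [ 0.00892761  0.05386104 -0.00132619]
 [ 0.00381457  0.05399659  0.00242252]
 [ 0.00623659  0.05620114 -0.00247855]
 [ 0.00608147  0.05793835  0.00240508]]
(np.float64(306.849103426723), np.float64(131.05057193749124)) (np.float64(304.22665660898275), np.float64(146.3827547914766))
```

Call:
step_arm:
  increments:
    - [0,0,0.006,-0.001,0.012,0,0.005]
    - [0,0,0.014,-0.004,0.037,0,0.005]
    - [0,0,0.022,-0.007,0.067,0,0.005]
    - [0,0,0.03,-0.01,0.1,0,0.005]
    - [0,0,0.038,-0.013,0.133,0,0.005]
    - [0,0,0.046,-0.016,0.166,0,0.005]
    - [0,0,0.054,-0.019,0.199,0,0.005]
    - [0,0,0.062,-0.021,0.228,-0.01,0.005]
    - [0,0,0.062,-0.023,0.249,-0.02,0.005]
    - [0,0,0.062,-0.023,0.26,-0.03,0.005]

```text
t: 6.03
tool_pos: [0.5072, 0.0219, 0.112]
ee_rot: [[-0.001, 1.0, 0.012], [0.001, 0.012, -1.0], [-1.0, -0.001, -0.001]]
force: [-0.6, 0.1, -1.4]
grip_width: 0.0129
```

Call:
step_arm:
  increments:
    - [0,0,0,0,0.003,-0.006,0.005]
    - [0,0,0,0,0.004,-0.009,0.005]
    - [0,0,0,0,0.004,-0.009,0.005]
    - [0,0,0,0,0.004,-0.009,0.005]
    - [0,0,0,0,0.004,-0.009,0.005]

```text
t: 6.45
tool_pos: [0.5092, 0.0217, 0.1043]
ee_rot: [[0.001, 1.0, 0.007], [-0.0, 0.007, -1.0], [-1.0, 0.001, 0.0]]
force: [0.4, -0.4, -0.2]
grip_width: 0.0124
```

```bash
cat > look.py <<'E'
from h import *
import sys
np.set_printoptions(precision=4,suppress=True,linewidth=150)
fn=sys.argv[1]; 
t=snap('top');c=snap('side'); 
a=crop(t,230,150,100,100,4);b=crop(c,258,180,100,100,4)
cv2.imwrite('pics/'+fn,np.hstack([a,b]))
s=state();T=s['tool_pos']; print(s['t'],T,s['ee_rot'][:,0],s['ee_rot'][:,1],s['force'],s['grip_width'])
E
cat > look2.py <<'E'
from h import *
np.set_printoptions(precision=4,suppress=True,linewidth=150)
T=state()['tool_pos']
for n in('side','top'):
    c=pickle.load(open('/tmp/%s.pkl'%n,'rb'));P=cloud(c); d=P-T
    m=(np.abs(d[...,0])<.015)&(d[...,1]>.024)&(d[...,1]<.062)&(np.abs(d[...,2])<.02); Q=P[m]
    if len(Q)>4: print(n,'shank',len(Q),np.median(Q,0),Q[:,1].max(),np.polyfit(Q[:,1]-T[1],Q[:,0],1), 'bias',np.median(Q[:,0])-T[0])
    m=(P[...,2]>.09)&(P[...,2]<.14)&(np.abs(P[...,0]-.508)<.03)&(P[...,1]>.098)&(P[...,1]<.14); Q=P[m]
    if len(Q)>4: print(n,'shaft',len(Q),np.percentile(Q,[2,50,98],axis=0).tolist(),np.mean(Q[:,0]))
E
python3 look.py a3.png; python3 look2.py
```

```text
6.55 [0.5091 0.0219 0.1044] [ 0.0012 -0.0003 -1.    ] [1.     0.0075 0.0012] [-0.3476 -1.3787 -1.2642] 0.012992751398966725
side shank 41 [0.5124 0.0618 0.1055] 0.07956274161285282 [0.0253 0.5113] bias 0.0032561049199586467
side shaft 135 [[0.4987541529196423, 0.09897542180842096, 0.09158665359950807], [0.5096829166172173, 0.11688953380887335, 0.11083953057235096], [0.5193164415597139, 0.12209093175824116, 0.12163902141742323]] 0.5090183046897149
```

View pics/a3.png

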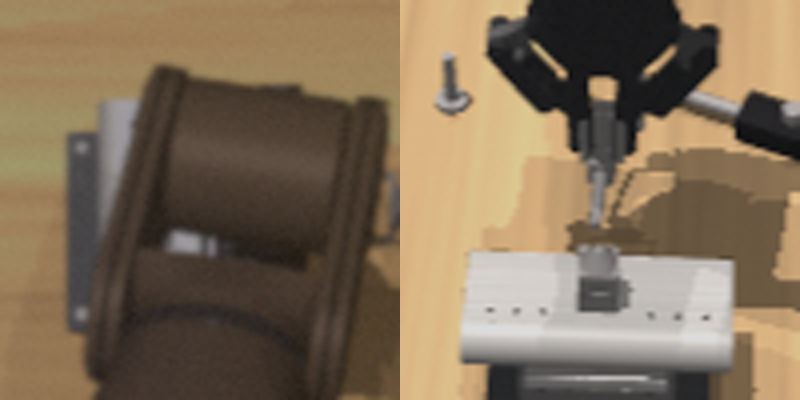

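```bash
python3 - <<'E'
from h import *
c=pickle.load(open('/tmp/side.pkl','rb'))
for x in(.505,.508,.511):
  print(x,[np.round(proj(c,(x,y,z)),2) for y,z in((.045,.104),(.08,.104),(.121,.104),(.11,.12))])
cv2.imwrite('pics/a4.png',crop(c,390-110,215,60,50,12))
g=cv2.cvtColor(c['frame'],cv2.COLOR_RGB2GRAY)
for r in range(228,262,1): print(r,g[r,398-100:320])
E
```

```text
0.505 [array([310.16, 224.58]), array([309.24, 236.56]), array([308.12, 251.23]), array([308.43, 242.73])]
0.508 [array([308.84, 224.52]), array([307.9, 236.5]), array([306.75, 251.16]), array([307.05, 242.67])]
0.511 [array([307.53, 224.46]), array([306.56, 236.44]), array([305.38, 251.1 ]), array([305.67, 242.6 ])]
228 [164 164 162 156 153 152 153 135 128 134 114 134 159 157 127  89 130 155
 155 155 158 161]
229 [164 164 161 156 152 152 152 138 130 134 117 138 160 157 126 127 155 156
 155 167 179 183]
230 [164 164 161 155 153 152 153 141 134 133 113 136 161 132  93 130 158 155
 166 179 182 151]
231 [165 164 161 156 153 153 153 146 137 131 107 133 135  94  88 130 157 156
 168 153 124 110]
232 [165 163 160 155 152 152 153 144 149 146 118 139 131  88 126 155 158 156
 139 116 103  93]
233 [164 164 160 154 152 152 142 120 142 152 135 148 131  88 130 158 158 131
 105 112 103  91]
234 [165 164 160 155 153 152 141 125 145 144 144 135  96  88  93 100 100 105
 110 113 103  92]
235 [165 164 159 130  97  96 115 124 132 129 141 132  90  88  88  90  89  90
 102 102  92  91]
236 [165 137 100  93 
[... 1748 characters left out ...]
4  94 111 112 160
 192 192 192 193]
255 [188 188 188 176 127  76  78  76  77  78  78  78  76  72  95 111 111 157
 189 188 189 190]
256 [186 186 186 173 127  76  78  78  78  78  77  78  79  78  96 109 109 155
 187 187 187 187]
257 [191 192 192 179 130  78  77  78  78  78  78  79  80  79  97 155 183 185
 189 188 188 188]
258 [186 185 185 184 179 177 177 177 177 178 165 152 153 152 169 185 188 188
 188 189 189 173]
259 [186 185 185 185 185 185 185 186 186 186 185 183 182 183 185 186 187 186
 186 186 186 184]
260 [186 185 185 186 188 188 188 187 187 186 186 187 187 186 186 186 188 188
 188 188 188 188]
261 [194 194 193 193 193 192 192 191 192 191 188 186 188 190 189 189 188 187
 187 187 188 188]
```

View pics/a4.png

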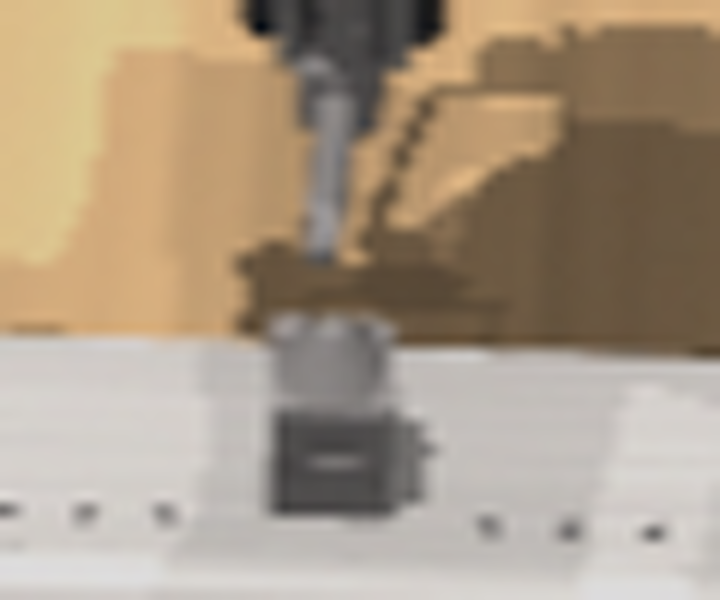

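```bash
cat > pinx.py <<'E'
from h import *
c=pickle.load(open('/tmp/side.pkl','rb'))
f=c['frame'].astype(int); sat=(f.max(2)-f.min(2))/np.maximum(f.max(2),1)
for r in range(218,240): print(r,(sat[r,298:322]*100).astype(int))
for r in range(243,259): print(r,(f[r,298:322].sum(1)//3))
E
python3 pinx.py
```

```text
218 [40 40 40 40 35 22  2  3  2  4  2  5  2  3  2  2 14 28 40 41 41 40 41 40]
219 [40 40 40 40 37 21  4  4  4  4  4  2  4  3  2 14 36 40 41 41 40 40 40 39]
220 [40 40 41 40 38 33 15  3  3  3  4  2  4  2 16 21 36 40 41 41 40 40 40 40]
221 [41 41 40 40 40 40 31 10  3  4  3  3  3 16 37 40 40 41 41 41 41 41 39 39]
222 [41 40 40 40 40 40 34 12  3  3  4  5  4 15 38 41 40 40 40 40 39 39 39 39]
223 [40 40 40 40 41 40 34 13  4  4  3  4  4 23 38 41 40 40 41 41 40 40 40 40]
224 [40 40 40 40 40 40 34 13  3  4  4  5  4 30 39 40 39 38 40 40 40 40 41 40]
225 [40 40 40 41 40 40 36 25  9  5  3  4  2 30 38 40 39 40 40 40 40 41 41 40]
226 [40 40 40 40 40 40 40 37 19  4  3 16 36 38 40 40 38 40 41 41 40 40 41 40]
227 [41 41 41 40 40 40 40 36 15  4  4 30 40 40 40 39 40 40 41 40 40 40 40 41]
228 [41 40 40 40 40 40 40 33  9  4  4 33 41 40 40 39 39 40 40 40 40 40 40 40]
229 [40 41 40 40 40 40 41 32  9  3  9 34 41 40 41 40 40 41 40 40 41 40 41 40]
230 [40 40 40 40 40 40 40 30  9  3 10 36 40 40 39 40 40 40 40 41 40 40 40 38]
231 [40 41 40 40 40 40 40 24  4  4  9 37 40 39 38 40 40 40 40 40 40 39 39 38]
232 [40 
[... 1563 characters left out ...]
 146  78  78  74  72  72  72  74  78  78  89 106 112 118
 163 190 191 190 191 191]
253 [190 191 191 179 130  72  73  84 105 114 114 106  88  79  89 106 112 156
 188 191 191 191 191 191]
254 [189 189 190 176 127  71  72  73  77  79  79  77  75  74  94 111 112 159
 191 191 191 192 192 192]
255 [187 187 187 175 127  76  77  76  77  78  77  78  76  72  95 110 110 156
 188 187 188 189 189 189]
256 [186 185 185 172 126  76  78  78  78  78  77  78  79  78  95 109 109 154
 185 185 186 186 186 186]
257 [190 191 191 178 129  77  77  78  78  78  78  78  80  79  97 154 182 185
 188 188 187 187 187 187]
258 [185 184 184 182 178 176 176 176 177 177 164 151 152 152 168 184 187 187
 188 188 188 172 129 154]
```

Call:
step_arm:
  increments:
    - [0,0,0.01,-0.0015,0.002,-0.002,0.005]
    - [0,0,0.02,-0.0028,0.004,-0.003,0.005]
    - [0,0,0.02,-0.0028,0.006,-0.003,0.005]
    - [0,0,0.02,-0.0028,0.006,-0.003,0.005]
    - [0,0,0.02,-0.0028,0.006,-0.003,0.005]

```text
t: 6.97
tool_pos: [0.5056, 0.029, 0.1009]
ee_rot: [[0.0, 1.0, 0.029], [-0.0, 0.029, -1.0], [-1.0, 0.0, 0.0]]
force: [-0.4, -0.8, -0.8]
grip_width: 0.0125
```

```bash
python3 look.py a5.png; python3 look2.py; cat > pinx2.py <<'E'
from h import *
c=pickle.load(open('/tmp/side.pkl','rb'))
f=c['frame'].astype(int); sat=(f.max(2)-f.min(2))/np.maximum(f.max(2),1)
for r in range(220,244):
    w=np.clip((.40-sat[r,300:316])/.36,0,1); w[w<.1]=0
    print(r,round(w.sum(),2),round((w*np.arange(300,316)).sum()/max(w.sum(),1e-6),2))
E
python3 pinx2.py
```

```text
7.0667 [0.5058 0.0289 0.1009] [ 0.0002 -0.0001 -1.    ] [0.9996 0.0292 0.0002] [ 0.8144 -0.1371 -1.2161] 0.012656635910398362
side shank 41 [0.508  0.0714 0.1013] 0.08702691054282985 [-0.0368  0.5093] bias 0.0022547769305863996
side shaft 136 [[0.49877269729461415, 0.10142657729160158, 0.0905055331976157], [0.508924236731322, 0.11735481779268414, 0.11016640616651319], [0.5194345163850509, 0.12207234783595246, 0.12223102723748716]] 0.5089480268409914
220 13.95 308.5
221 12.25 309.3
222 10.33 309.29
223 10.38 309.3
224 7.04 309.37
225 6.36 309.3
226 6.43 309.37
227 6.1 309.27
228 6.06 309.25
229 3.89 309.42
230 3.07 308.93
231 3.25 308.79
232 2.98 308.64
233 3.0 308.64
234 2.97 308.5
235 2.89 308.48
236 3.32 308.55
237 3.41 308.47
238 2.74 308.23
239 2.84 308.27
240 1.87 308.28
241 6.68 306.73
242 10.44 307.24
243 11.8 306.61
```

View pics/a5.png

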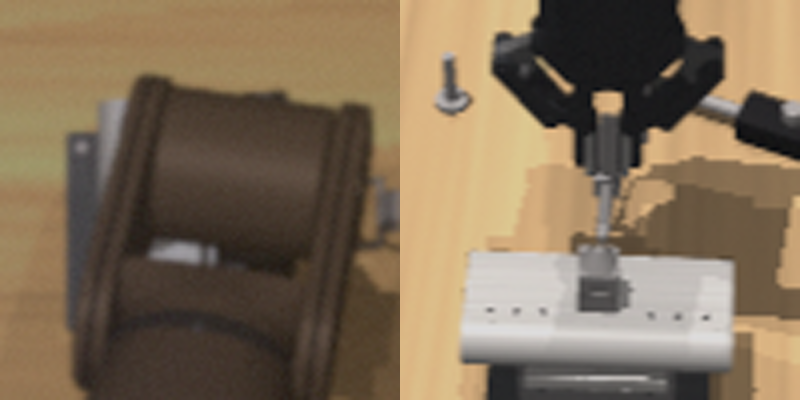

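Call:
step_arm:
  increments:
    - [0,0,0,0.0007,0.003,0,0.005]
    - [0,0,0,0.0007,0.006,0,0.005]
    - [0,0,0,0.0007,0.009,0,0.005]
    - [0,0,0,0.0007,0.011,0,0.005]
    - [0,0,0,0.0007,0.0125,0,0.005]
    - [0,0,0,0.0007,0.0135,0,0.005]
    - [0,0,0,0.0007,0.0135,0,0.005]

```text
t: 7.65
tool_pos: [0.5064, 0.0425, 0.1008]
ee_rot: [[-0.0, 1.0, 0.029], [-0.0, 0.029, -1.0], [-1.0, -0.0, 0.0]]
force: [-0.4, -0.4, -0.8]
grip_width: 0.0126
```

Call:
step_arm:
  increments:
    - [0,0,0,0,0.0005,0,0.005]
    - [0,0,0,0,0.001,0,0.005]
    - [0,0,0,0,0.0015,0,0.005]
    - [0,0,0,0,0.002,0,0.005]
    - [0,0,0,0,0.002,0,0.005]

```text
t: 8.07
tool_pos: [0.5064, 0.0444, 0.1009]
ee_rot: [[0.0, 1.0, 0.029], [0.0, 0.029, -1.0], [-1.0, 0.0, -0.0]]
force: [-0.4, 0.7, -1.0]
grip_width: 0.0122
```

Call:
step_arm:
  increments:
    - [0,0,0,0,0.0005,0,0.005]
    - [0,0,0,0,0.001,0,0.005]
    - [0,0,0,0,0.0015,0,0.005]
    - [0,0,0,0,0.002,0,0.005]
    - [0,0,0,0,0.002,0,0.005]

```text
t: 8.48
tool_pos: [0.5064, 0.0465, 0.1008]
ee_rot: [[0.0, 1.0, 0.029], [0.0, 0.029, -1.0], [-1.0, 0.0, -0.0]]
force: [-0.1, -0.0, -0.6]
grip_width: 0.0128
```

Call:
step_arm:
  increments:
    - [0,0,0,0,0.0005,0,0.005]
    - [0,0,0,0,0.001,0,0.005]
    - [0,0,0,0,0.0015,0,0.005]
    - [0,0,0,0,0.002,0,0.005]
    - [0,0,0,0,0.0025,0,0.005]
    - [0,0,0,0,0.0025,0,0.005]

```text
t: 8.98
tool_pos: [0.5064, 0.0489, 0.1008]
ee_rot: [[0.0, 1.0, 0.029], [0.0, 0.029, -1.0], [-1.0, 0.0, -0.0]]
force: [0.3, 0.3, -1.0]
grip_width: 0.0125
```

```bash
python3 look.py a6.png; python3 look2.py;python3 - <<'E'
from h import *
c=pickle.load(open('/tmp/side.pkl','rb'))
cv2.imwrite('pics/a7.png',crop(c,280,215,60,50,12))
E
```

```text
9.0833 [0.5064 0.0489 0.1008] [ 0.      0.0001 -1.    ] [0.9996 0.029  0.    ] [-0.555  -0.4837 -1.1827] 0.012651355459778092
side shank 57 [0.5082 0.0979 0.1052] 0.11074603291584995 [0.0186 0.5078] bias 0.0018034211736641659
side shaft 139 [[0.4986985716074486, 0.10086532867140835, 0.09110252865858143], [0.5096117658246062, 0.1176071931242395, 0.1104758830084086], [0.5194483440017348, 0.12245258245449935, 0.12252303454026357]] 0.5089376827345647
```

View pics/a7.png

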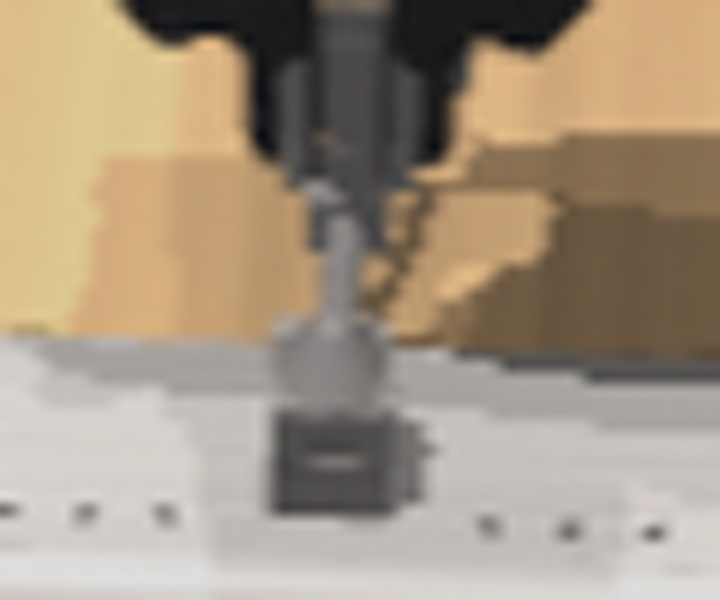

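The side view shows the shank running into the shaft near (307,243) with no force, and the shaft has not moved. The tip looks to be in the hole, so I'll keep going gently.

Call:
step_arm:
  increments:
    - [0,0,0,0,0.0005,0,0.005]
    - [0,0,0,0,0.0015,0,0.005]
    - [0,0,0,0,0.0025,0,0.005]
    - [0,0,0,0,0.0035,0,0.005]
    - [0,0,0,0,0.0045,0,0.005]
    - [0,0,0,0,0.005,0,0.005]

```text
t: 9.58
tool_pos: [0.5065, 0.0541, 0.1009]
ee_rot: [[0.0, 1.0, 0.029], [0.001, 0.029, -1.0], [-1.0, 0.0, -0.001]]
force: [0.2, -0.3, -0.9]
grip_width: 0.0125
```

Call:
step_arm:
  increments:
    - [0,0,0,0,0.001,0,0.005]
    - [0,0,0,0,0.002,0,0.005]
    - [0,0,0,0,0.003,0,0.005]
    - [0,0,0,0,0.004,0,0.005]
    - [0,0,0,0,0.005,0,0.005]
    - [0,0,0,0,0.006,0,0.005]

```text
t: 10.08
tool_pos: [0.5064, 0.0599, 0.1009]
ee_rot: [[0.0, 1.0, 0.029], [-0.0, 0.029, -1.0], [-1.0, 0.0, 0.0]]
force: [0.3, -1.1, -0.2]
grip_width: 0.0126
```

Call:
step_arm:
  increments:
    - [0,0,0,0,0.001,0,0.005]
    - [0,0,0,0,0.002,0,0.005]
    - [0,0,0,0,0.003,0,0.005]
    - [0,0,0,0,0.004,0,0.005]
    - [0,0,0,0,0.005,0,0.005]
    - [0,0,0,0,0.006,0,0.005]

```text
t: 10.58
tool_pos: [0.5065, 0.0659, 0.1009]
ee_rot: [[0.0, 1.0, 0.029], [-0.0, 0.029, -1.0], [-1.0, 0.0, 0.0]]
force: [0.6, -0.9, 0.9]
grip_width: 0.0123
```

```bash
python3 look.py a8.png; python3 look2.py;python3 - <<'E'
from h import *
c=pickle.load(open('/tmp/side.pkl','rb'))
cv2.imwrite('pics/a9.png',crop(c,280,215,60,50,12))
E
```

```text
10.6833 [0.5065 0.066  0.1009] [ 0.0003  0.0001 -1.    ] [0.9996 0.0291 0.0003] [-0.1464 -1.5699  0.1764] 0.012724825310746063
side shank 166 [0.5079 0.1187 0.1081] 0.1265731844440543 [-0.044   0.5108] bias 0.0014597066654489232
side shaft 136 [[0.49869812514819667, 0.10160120096102475, 0.09193245889169555], [0.5095091218674169, 0.117726510579589, 0.1107340119697015], [0.5192439560099977, 0.12239487549902342, 0.12140479826317299]] 0.5090255562143087
```

View pics/a9.png

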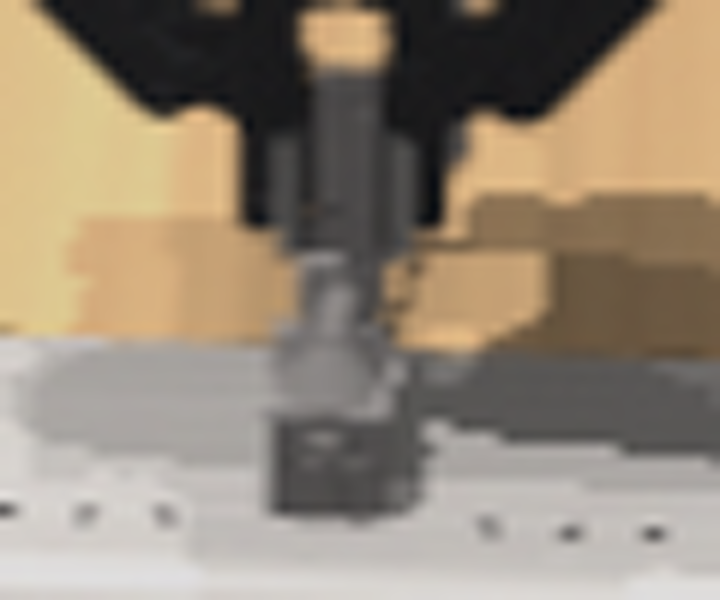

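The tip shows in the far mouth of the hole, at crop (325,440). I'll continue until the shoulder meets the face.

Call:
step_arm:
  increments:
    - [0,0,0,0,0.001,0,0.005]
    - [0,0,0,0,0.002,0,0.005]
    - [0,0,0,0,0.003,0,0.005]
    - [0,0,0,0,0.004,0,0.005]
    - [0,0,0,0,0.005,0,0.005]
    - [0,0,0,0,0.006,0,0.005]
    - [0,0,0,0,0.007,0,0.005]
    - [0,0,0,0,0.008,0,0.005]

```text
t: 11.35
tool_pos: [0.5067, 0.0735, 0.1012]
ee_rot: [[0.001, 1.0, 0.029], [-0.001, 0.029, -1.0], [-1.0, 0.001, 0.001]]
force: [0.1, -4.3, 1.6]
grip_width: 0.0125
```

Call:
step_arm:
  increments:
    - [0,0,0,0,0.001,0,0.005]
    - [0,0,0,0,0.002,0,0.005]
    - [0,0,0,0,0.003,0,0.005]
    - [0,0,0,0,0.003,0,0.005]

```text
t: 11.68
tool_pos: [0.5066, 0.0771, 0.1009]
ee_rot: [[0.0, 1.0, 0.029], [0.0, 0.029, -1.0], [-1.0, 0.0, -0.0]]
force: [1.1, -3.9, 2.6]
grip_width: 0.0127
```

Call:
step_arm:
  increments:
    - [0,0,0,0,0.001,0,0.005]
    - [0,0,0,0,0.002,0,0.005]
    - [0,0,0,0,0.002,0,0.005]

```text
t: 11.93
tool_pos: [0.5064, 0.0792, 0.1008]
ee_rot: [[0.0, 1.0, 0.029], [0.0, 0.029, -1.0], [-1.0, 0.0, -0.0]]
force: [-0.1, -4.0, 2.8]
grip_width: 0.0124
```

```bash
python3 look.py b1.png; python3 look2.py;python3 - <<'E'
from h import *
c=pickle.load(open('/tmp/side.pkl','rb'))
cv2.imwrite('pics/b2.png',crop(c,280,215,60,50,12))
P=cloud(c)
m=(P[...,2]>.072)&(P[...,2]<.088)&(np.abs(P[...,0]-.508)<.09)&(np.abs(P[...,1]-.11)<.05)
print(cv2.minAreaRect((P[m][:,:2]*1000).astype(np.float32)))
E
```

```text
12.0333 [0.5064 0.0791 0.1008] [ 0.0001  0.0005 -1.    ] [0.9996 0.029  0.0001] [ 0.5008 -3.7575  2.4104] 0.012610067841444776
side shank 162 [0.5081 0.12   0.1058] 0.13612979901444422 [0.026  0.5073] bias 0.0017068132476912856
side shaft 143 [[0.4987384667812638, 0.0995041824066627, 0.091014328975152], [0.5086683382907102, 0.11866340317944268, 0.10862901701149053], [0.5192556998352951, 0.1346962968866802, 0.12101243341367109]] 0.5087718651624267
((509.14434814453125, 112.67327880859375), (150.0341033935547, 68.22998046875), 1.3068338632583618)
```

View pics/b2.png

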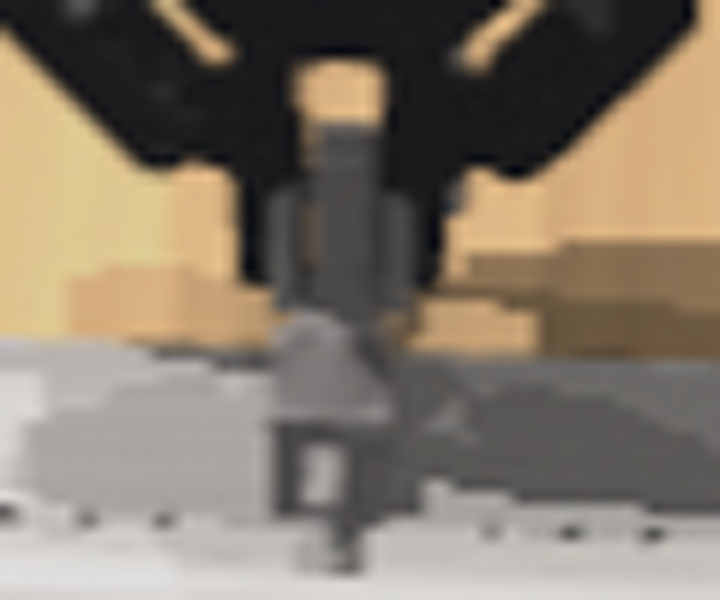

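Call:
step_arm:
  increments:
    - [0,0,0,0,0.0007,0,0.005]
    - [0,0,0,0,0.0015,0,0.005]
    - [0,0,0,0,0.0015,0,0.005]

```text
t: 12.28
tool_pos: [0.5063, 0.0805, 0.1008]
ee_rot: [[-0.0, 1.0, 0.029], [0.0, 0.029, -1.0], [-1.0, -0.0, -0.0]]
force: [0.1, -2.8, 2.7]
grip_width: 0.0127
```

Call:
step_arm:
  increments:
    - [0,0,0,0,0.0007,0,0.005]
    - [0,0,0,0,0.0013,0,0.005]
    - [0,0,0,0,0.0013,0,0.005]

```text
t: 12.53
tool_pos: [0.5063, 0.0815, 0.1008]
ee_rot: [[-0.0, 1.0, 0.029], [-0.001, 0.029, -1.0], [-1.0, -0.0, 0.001]]
force: [-0.9, -4.4, 3.2]
grip_width: 0.0124
```

Call:
step_arm:
  increments:
    - [0,0,0,0,0.0007,0,0.005]
    - [0,0,0,0,0.0013,0,0.005]
    - [0,0,0,0,0.0013,0,0.005]

```text
t: 12.78
tool_pos: [0.5063, 0.0823, 0.1008]
ee_rot: [[-0.0, 1.0, 0.03], [-0.002, 0.03, -1.0], [-1.0, -0.0, 0.002]]
force: [-0.1, -6.7, 3.2]
grip_width: 0.0125
```

```bash
python3 look.py b3.png; python3 look2.py;python3 - <<'E'
from h import *
c=pickle.load(open('/tmp/side.pkl','rb'))
cv2.imwrite('pics/b4.png',crop(c,280,215,60,50,12))
P=cloud(c)
m=(P[...,2]>.072)&(P[...,2]<.088)&(np.abs(P[...,0]-.508)<.09)&(np.abs(P[...,1]-.11)<.05)
print(cv2.minAreaRect((P[m][:,:2]*1000).astype(np.float32)))
E
```

```text
12.8833 [0.5063 0.0823 0.1008] [-0.0003 -0.0017 -1.    ] [ 0.9996  0.0296 -0.0004] [-0.208  -5.9839  2.6614] 0.012130804022053887
side shank 163 [0.5078 0.1208 0.1041] 0.1394841770792863 [0.0242 0.5073] bias 0.0015396349656957575
side shaft 144 [[0.4986074061368739, 0.10468978025126431, 0.09188294724127405], [0.5087082126575729, 0.11973132169116996, 0.10813702523003033], [0.5190165013678039, 0.13810633511378684, 0.12046032508899489]] 0.5087270454817242
((508.9252014160156, 113.26435089111328), (149.8756561279297, 67.36390686035156), 0.7276781797409058)
```

View pics/b4.png

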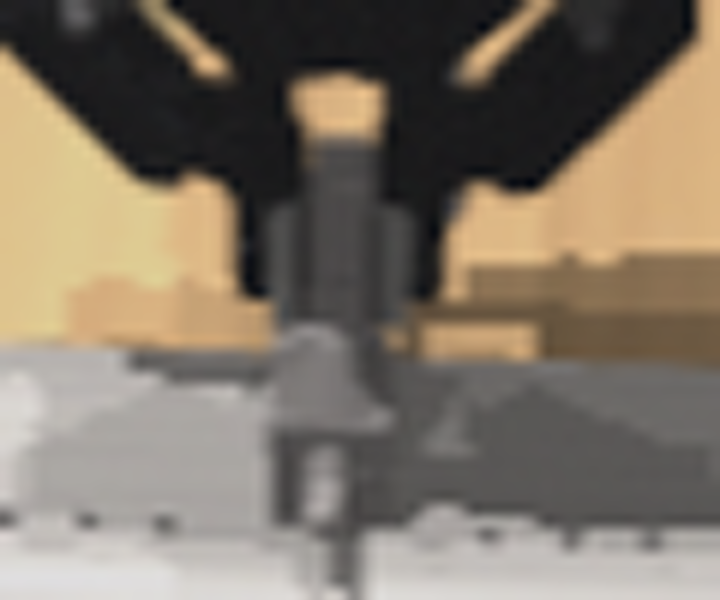

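Call:
step_arm:
  increments:
    - [0,0,0,0,0.0006,0,0.005]
    - [0,0,0,0,0.0012,0,0.005]
    - [0,0,0,0,0.0012,0,0.005]

```text
t: 13.13
tool_pos: [0.5064, 0.083, 0.1008]
ee_rot: [[-0.0, 1.0, 0.03], [-0.003, 0.03, -1.0], [-1.0, -0.0, 0.003]]
force: [-0.4, -6.7, 2.2]
grip_width: 0.0129
```

Call:
step_arm:
  increments:
    - [0,0,0,0,0.0006,0,0.005]
    - [0,0,0,0,0.0012,0,0.005]
    - [0,0,0,0,0.0012,0,0.005]

```text
t: 13.38
tool_pos: [0.5063, 0.0837, 0.1008]
ee_rot: [[-0.0, 1.0, 0.03], [-0.004, 0.03, -1.0], [-1.0, -0.001, 0.004]]
force: [-0.1, -10.1, 2.3]
grip_width: 0.0125
```

```bash
python3 look.py b5.png; python3 look2.py;python3 - <<'E'
from h import *
c=pickle.load(open('/tmp/side.pkl','rb'))
P=cloud(c)
m=(P[...,2]>.072)&(P[...,2]<.088)&(np.abs(P[...,0]-.508)<.09)&(np.abs(P[...,1]-.11)<.05)
print(cv2.minAreaRect((P[m][:,:2]*1000).astype(np.float32)))
E
```

```text
13.4833 [0.5063 0.0836 0.1007] [-0.0005 -0.004  -1.    ] [ 0.9995  0.0303 -0.0006] [  0.1719 -10.1223   2.014 ] 0.01253799477124556
side shank 166 [0.5083 0.1221 0.1044] 0.1406717016129685 [-0.0935  0.5117] bias 0.001956852472113524
side shaft 151 [[0.49853567928405407, 0.09888366211752198, 0.09108285817028594], [0.5085384538635966, 0.1206605033935213, 0.10839850201819001], [0.5190616304843989, 0.1382873028582231, 0.12419669524464605]] 0.5087392465407192
((508.7671813964844, 114.00938415527344), (150.24661254882812, 68.82054901123047), 0.20143906772136688)
```

Call:
step_arm:
  increments:
    - [0,0,0,0,-0.001,0,0.005]
    - [0,0,0,0,-0.002,0,0.005]
    - [0,0,0,0,-0.003,0,0.005]
    - [0,0,0,0,-0.0035,0,0.005]
    - [0,0,0,0,-0.0035,0,0.005]

```text
t: 13.9
tool_pos: [0.5063, 0.0817, 0.1006]
ee_rot: [[-0.0, 1.0, 0.029], [-0.0, 0.029, -1.0], [-1.0, -0.0, 0.0]]
force: [0.7, -3.8, 2.1]
grip_width: 0.0125
```

Call:
step_arm:
  increments:
    - [0,0,0,0,-0.0005,0,0.005]
    - [0,0,0,0,-0.0008,0,0.005]
    - [0,0,0,0,-0.0008,0,0.005]

```text
t: 14.15
tool_pos: [0.5063, 0.0813, 0.1006]
ee_rot: [[-0.0, 1.0, 0.029], [0.0, 0.029, -1.0], [-1.0, -0.0, -0.0]]
force: [0.9, -2.9, 0.3]
grip_width: 0.0124
```

Call:
step_arm:
  increments:
    - [0,0,0,0,0,0,0.016]
    - [0,0,0,0,0,0,0.022]
    - [0,0,0,0,0,0,0.03]
    - [0,0,0,0,0,0,0.04]
    - [0,0,0,0,0,0,0.04]

```text
t: 14.57
tool_pos: [0.506, 0.0815, 0.1006]
ee_rot: [[-0.001, 1.0, 0.029], [0.001, 0.029, -1.0], [-1.0, -0.001, -0.001]]
force: [-0.2, 0.4, 0.7]
grip_width: 0.0398
```

```bash
python3 look.py b6.png; python3 look2.py;python3 - <<'E'
from h import *
c=pickle.load(open('/tmp/side.pkl','rb'))
cv2.imwrite('pics/b7.png',crop(c,280,200,60,50,12))
P=cloud(c)
m=(P[...,2]>.072)&(P[...,2]<.088)&(np.abs(P[...,0]-.508)<.09)&(np.abs(P[...,1]-.11)<.05)
print(cv2.minAreaRect((P[m][:,:2]*1000).astype(np.float32)))
E
```

```text
14.6667 [0.5062 0.0813 0.1007] [-0.0004  0.0004 -1.    ] [ 0.9996  0.0291 -0.0004] [ 0.2304 -0.3671 -0.1948] 0.03984793779195516
side shank 151 [0.5082 0.1187 0.1047] 0.13610814009031869 [-0.0222  0.5094] bias 0.0020718712546564655
side shaft 141 [[0.4987989370399727, 0.09936136790087888, 0.09262332519720282], [0.5087694350940681, 0.11766057230394167, 0.10733945178356064], [0.5193359023109942, 0.13396225948336205, 0.11961646922379295]] 0.5089295599341943
((509.0471496582031, 111.42862701416016), (149.81166076660156, 68.68761444091797), 1.1383508443832397)
```

View pics/b7.png

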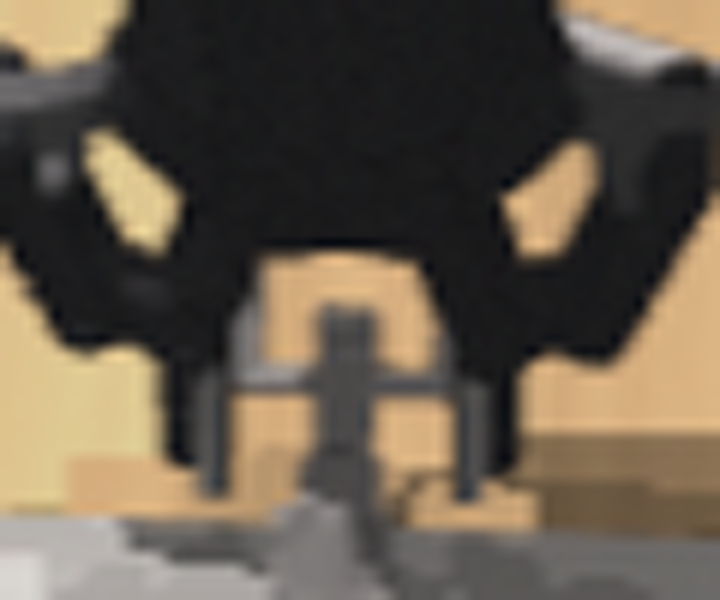

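The pin has been released. The balance is back at zero (insert centre 111.4 mm, as at the start) and the tip reads y≈0.136, so the pin is home. In the crop, the hinge axle shows as a bar behind the tab at row 380. Next I lift clear and go behind the loop.

Call:
step_arm:
  increments:
    - [0,0,0,0,0,0.01,0.04]
    - [0,0,0,0,0,0.03,0.04]
    - [0,0,0,0,0,0.06,0.04]
    - [0,0,0,0,0,0.09,0.03]
    - [0,0,0,0,-0.01,0.115,0.01]
    - [0,0,0,0,-0.04,0.125,0]
    - [0,0,0,0,-0.075,0.125,0]
    - [0,0,0,0,-0.1,0.125,0]
    - [0,0,0,0,-0.12,0.125,0]
    - [0,0,0,0,-0.12,0.125,0]

```text
t: 15.5
tool_pos: [0.5066, -0.0419, 0.227]
ee_rot: [[0.001, 1.0, 0.025], [-0.001, 0.025, -1.0], [-1.0, 0.001, 0.001]]
force: [0.5, -0.0, 0.3]
grip_width: -0.0004
```

```bash
python3 - <<'E'
from h import *
np.set_printoptions(precision=4,suppress=True,linewidth=150)
t=snap('top');c=snap('side');s=state();print(s['t'],s['tool_pos'],s['force'],s['grip_width'])
cv2.imwrite('pics/c1.png',np.hstack([crop(t,230,150,100,100,4),crop(c,265,180,80,80,5)]))
for n,k in(('top',t),('side',c)):
    P=cloud(k); m=(np.abs(P[...,0]-.508)<.03)&(P[...,1]>0)&(P[...,1]<.05)&(P[...,2]>.135)&(P[...,2]<.19)
    print(n,m.sum()); 
    if m.sum()>3: print(np.median(P[m],0),P[m].min(0),P[m].max(0))
E
```

```text
15.6 [ 0.5064 -0.0393  0.2265] [ 0.4623  0.1813 -0.1208] -8.430629970631307e-05
top 48
[0.4993 0.0162 0.1515] [0.4865 0.0067 0.1364] [0.5095 0.031  0.1626]
side 123
[0.5096 0.0157 0.1485] [0.4885 0.0045 0.135 ] [0.5296 0.0305 0.1597]
```

View pics/c1.png

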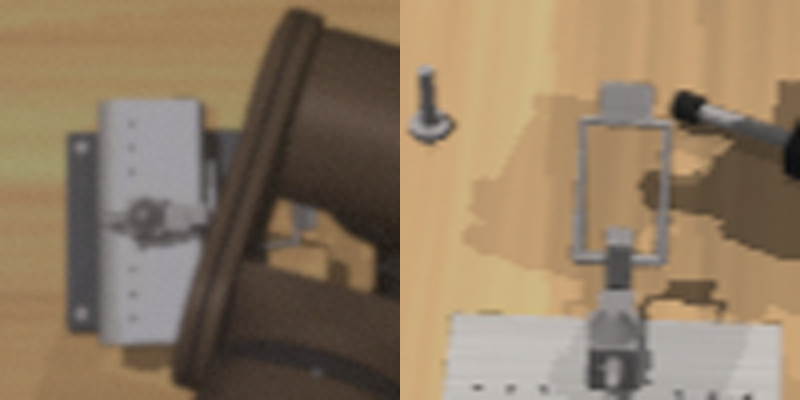

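The view shows the pin through the shaft (crop 615,370) and the loop leaning back with its pad at (628,100). I'll descend behind the pad and push it forward over upright.

Call:
step_arm:
  increments:
    - [0,0,0,0.001,0,-0.03,0]
    - [0,0,0,0.001,0,-0.06,0]
    - [0,0,0,0.001,0,-0.082,0]
    - [0,0,0,0.001,0.01,-0.082,0]
    - [0,0,0,0.001,0.02,-0.082,0]
    - [0,0,0,0.001,0.03,-0.082,0]
    - [0,0,0,0.001,0.037,-0.082,0]
    - [0,0,0,0.001,0.044,-0.082,0]
    - [0,0,0,0.001,0.051,-0.082,0]
    - [0,0,0,0.001,0.058,-0.082,0]

```text
t: 16.43
tool_pos: [0.5079, 0.0199, 0.1449]
ee_rot: [[0.002, 1.0, 0.029], [-0.0, 0.029, -1.0], [-1.0, 0.002, 0.0]]
force: [-0.3, 0.1, -0.0]
grip_width: 0.0001
```

```bash
cat > lk.py <<'E'
from h import *
import sys
np.set_printoptions(precision=4,suppress=True,linewidth=150)
t=snap('top');c=snap('side');s=state();print(s['t'],s['tool_pos'],s['ee_rot'][:,0],s['force'],s['grip_width'])
cv2.imwrite('pics/'+sys.argv[1],np.hstack([crop(t,230,150,100,100,4),crop(c,265,180,80,80,5)]))
E
python3 lk.py c2.png
```

```text
16.5333 [0.5075 0.0201 0.1442] [ 0.0006  0.0002 -1.    ] [-0.4573  0.509  -0.694 ] 6.550656489564958e-05
```

View pics/c2.png

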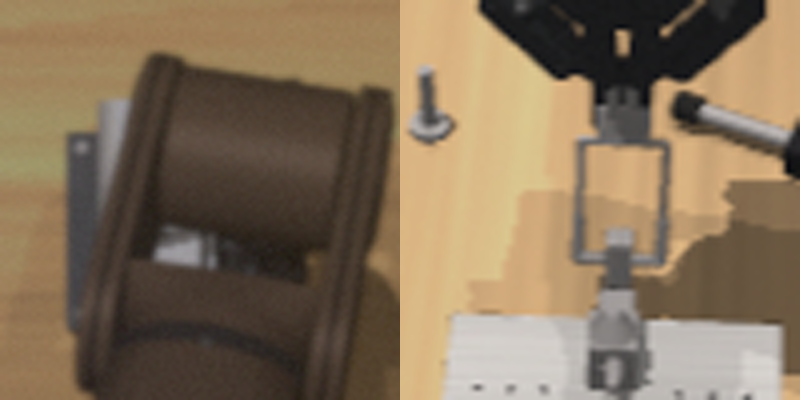

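The fingers are behind the pad and the loop is rising (cross bar now at row 140). I'll continue slowly.

Call:
step_arm:
  increments:
    - [0,0,0,0,0.006,0,0]
    - [0,0,0,0,0.012,0,0]
    - [0,0,0,0,0.018,0,0]
    - [0,0,0,0,0.022,0,0]
    - [0,0,0,0,0.025,0,0]
    - [0,0,0,0,0.027,0,0]
    - [0,0,0,0,0.028,0,0]
    - [0,0,0,0,0.029,0,0]
    - [0,0,0,0,0.03,0,0]

```text
t: 17.28
tool_pos: [0.5074, 0.0491, 0.1438]
ee_rot: [[-0.0, 1.0, 0.029], [-0.0, 0.029, -1.0], [-1.0, -0.0, 0.0]]
force: [0.4, 0.1, -0.0]
grip_width: 0.0002
```

```bash
python3 lk.py c3.png
```

```text
17.3833 [0.5074 0.049  0.1438] [ 0.0001 -0.     -1.    ] [-0.3366 -0.0679 -0.4685] 0.00011785235057943721
```

View pics/c3.png

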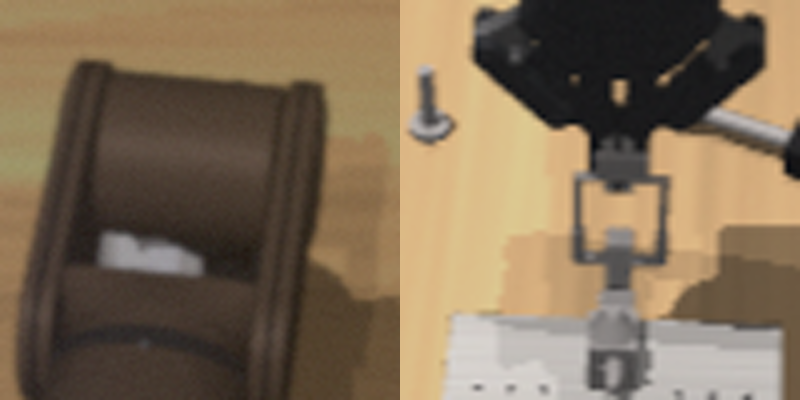

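Call:
step_arm:
  increments:
    - [0,0,0,0,0.002,0,0]
    - [0,0,0,0,0.004,0,0]
    - [0,0,0,0,0.006,0,0]
    - [0,0,0,0,0.008,0,0]
    - [0,0,0,0,0.01,0.001,0]
    - [0,0,0,0,0.011,0.002,0]
    - [0,0,0,0,0.011,0.002,0]

```text
t: 17.97
tool_pos: [0.5076, 0.0603, 0.1461]
ee_rot: [[0.001, 1.0, 0.029], [-0.0, 0.029, -1.0], [-1.0, 0.001, 0.0]]
force: [0.5, -0.7, -0.1]
grip_width: -0.0004
```

```bash
python3 lk.py c4.png
```

```text
18.0667 [0.5075 0.0601 0.146 ] [ 0.0002 -0.0001 -1.    ] [ 0.2689  0.5312 -0.3327] -8.731516213382592e-05
```

View pics/c4.png

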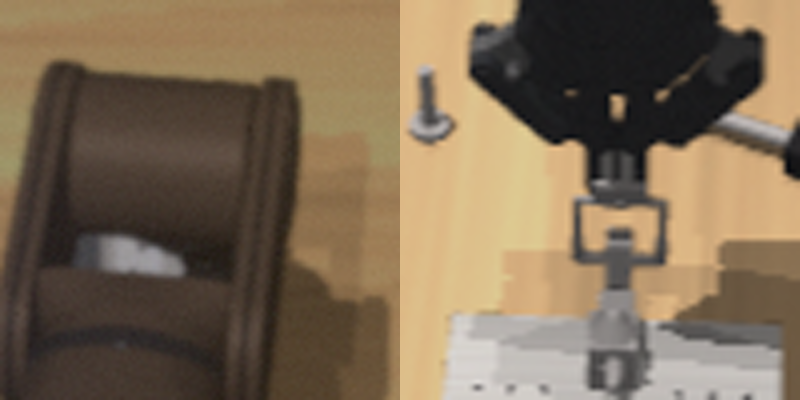

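Call:
step_arm:
  increments:
    - [0,0,0,0,0.003,0.001,0]
    - [0,0,0,0,0.006,0.002,0]
    - [0,0,0,0,0.008,0.002,0]
    - [0,0,0,0,0.01,0.002,0]
    - [0,0,0,0,0.012,0.002,0]
    - [0,0,0,0,0.012,0.002,0]
    - [0,0,0,0,0.012,0.002,0]

```text
t: 18.65
tool_pos: [0.5073, 0.0722, 0.1478]
ee_rot: [[-0.0, 1.0, 0.029], [-0.0, 0.029, -1.0], [-1.0, -0.0, 0.0]]
force: [-0.2, -0.9, -0.2]
grip_width: -0.0001
```

```bash
python3 lk.py c5.png
```

```text
18.75 [0.5073 0.072  0.1478] [-0.0001 -0.0001 -1.    ] [ 0.4202 -0.482  -0.2653] 0.0001683748729385975
```

View pics/c5.png

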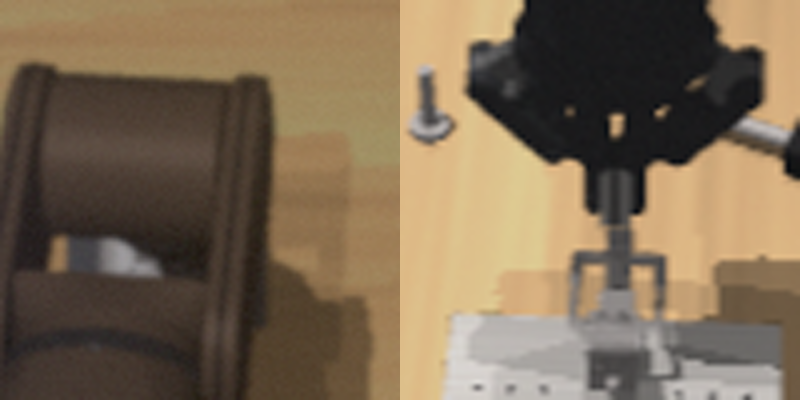

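The loop has tipped over and lies forward, with its wires running down past the shaft (crop 575–660, rows 255–330). I'll lift, move out beyond it and look.

Call:
step_arm:
  increments:
    - [0,0,0,0,-0.005,0.02,0]
    - [0,0,0,0,-0.01,0.05,0]
    - [0,0,0,0,-0.04,0.08,0]
    - [0,0,0,0,-0.07,0.08,0]
    - [0,0,0,0,-0.07,0.08,0]

```text
t: 19.17
tool_pos: [0.5091, -0.0018, 0.2309]
ee_rot: [[0.006, 1.0, 0.026], [-0.003, 0.026, -1.0], [-1.0, 0.006, 0.004]]
force: [-0.2, 0.2, -0.1]
grip_width: -0.0
```

```bash
python3 lk.py c6.png; python3 - <<'E'
from h import *
np.set_printoptions(precision=4,suppress=True,linewidth=150)
for n in('top','side'):
    k=pickle.load(open('/tmp/%s.pkl'%n,'rb'));P=cloud(k); m=(np.abs(P[...,0]-.508)<.014)&(P[...,1]>.115)&(P[...,1]<.15)&(P[...,2]>.098)&(P[...,2]<.16)
    Q=P[m];print(n,len(Q));print(Q[np.argsort(Q[:,1])][::2])
c=pickle.load(open('/tmp/side.pkl','rb'));cv2.imwrite('pics/c7.png',crop(c,280,215,60,50,12))
E
```

```text
19.2667 [0.5073 0.0012 0.2279] [ 0.0002  0.0003 -1.    ] [ 0.2034 -0.7274  0.3165] 0.00033047313751572956
top 41
[[0.51   0.1271 0.1202]
 [0.5149 0.1274 0.1189]
 [0.5003 0.1291 0.1223]
 [0.5029 0.1295 0.1199]
 [0.5101 0.1297 0.1192]
 [0.5173 0.1299 0.1182]
 [0.4955 0.1314 0.1225]
 [0.5005 0.1318 0.12  ]
 [0.5077 0.1319 0.1197]
 [0.5053 0.132  0.1191]
 [0.5032 0.1324 0.1166]
 [0.4953 0.1332 0.1261]
 [0.5101 0.1343 0.1197]
 [0.5054 0.1345 0.1186]
 [0.5174 0.1347 0.1176]
 [0.4985 0.1349 0.1154]
 [0.5144 0.1361 0.1242]
 [0.5027 0.1363 0.122 ]
 [0.5075 0.1363 0.122 ]
 [0.4958 0.1366 0.1198]
 [0.5102 0.137  0.1182]]
side 96
[[0.5078 0.1153 0.115 ]
 [0.5165 0.1156 0.1147]
 [0.5055 0.1167 0.1135]
 [0.5011 0.1173 0.1146]
 [0.4967 0.1181 0.1124]
 [0.5185 0.1187 0.115 ]
 [0.5162 0.1191 0.1158]
 [0.4944 0.1201 0.1153]
 [0.5205 0.1206 0.1174]
 [0.5074 0.1208 0.1151]
 [0.5031 0.121  0.1158]
 [0.5161 0.1213 0.1151]
 [0.5009 0.1219 0.117 ]
 [0.4964 0.1229 0.1115]
 [0.4986 0.1232 0.1153]
 [0.5138 0.1237 0.1148]
 [0.5029 0.1245 0.1167]
 [0.5115 0.1249 0.1166]
 [0.5158 0.1252 0.1167]
 [0.5028 0.1262 0.1154]
 [0.5049 0.1269 0.1197]
 [0.5092 0.127  0.1195]
 [0.5048 0.1278 0.103 ]
 [0.5092 0.1278 0.117 ]
 [0.5135 0.1279 0.1168]
 [0.5026 0.1282 0.1146]
 [0.5112 0.1289 0.1184]
 [0.509  0.1302 0.1023]
 [0.5154 0.1309 0.1171]
 [0.5003 0.131  0.1184]
 [0.5068 0.1311 0.1037]
 [0.5046 0.1321 0.1052]
 [0.5153 0.1323 0.1226]
 [0.5175 0.1325 0.119 ]
 [0.5045 0.1329 0.117 ]
 [0.5088 0.1333 0.1207]
 [0.4959 0.1334 0.1184]
 [0.5002 0.1338 0.1186]
 [0.498  0.134  0.119 ]
 [0.513  0.1343 0.1182]
 [0.5109 0.1347 0.1153]
 [0.4958 0.1351 0.1171]
 [0.5044 0.1352 0.1022]
 [0.5087 0.1355 0.1201]
 [0.5065 0.1357 0.1027]
 [0.5108 0.1358 0.1203]
 [0.5087 0.1363 0.1033]
 [0.515  0.137  0.1181]]
```

View pics/c7.png

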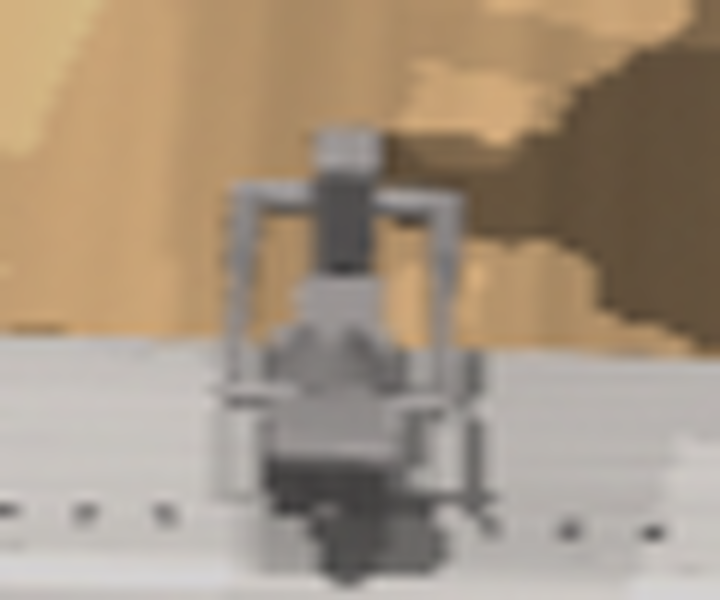

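View pics/c6.png

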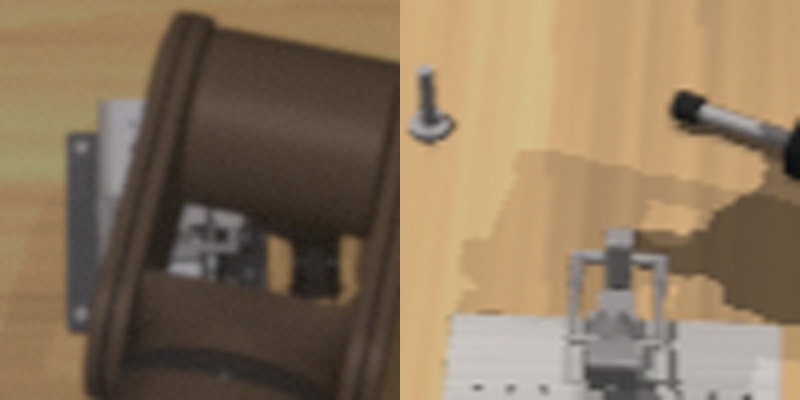

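The pad rests forward on the taper: it spans y≈0.119–0.137 with its top at z≈0.120, which is a loop angle of about 0.18. I'll go over it with closed fingers at y≈0.134, just clear of the shaft's face.

Call:
step_arm:
  increments:
    - [0,0,0,-0.0005,0.025,0,0]
    - [0,0,0,-0.001,0.06,0,0]
    - [0,0,0,-0.001,0.095,0,0]
    - [0,0,0,-0.001,0.12,0,0]
    - [0,0,0,-0.001,0.133,-0.02,0]
    - [0,0,0,-0.001,0.133,-0.05,0]
    - [0,0,0,-0.001,0.133,-0.075,0]
    - [0,0,0,-0.001,0.133,-0.09,0]
    - [0,0,0,-0.001,0.133,-0.1,0]
    - [0,0,0,-0.001,0.133,-0.1,0]

```text
t: 20.1
tool_pos: [0.5038, 0.1356, 0.1243]
ee_rot: [[-0.007, 1.0, 0.03], [-0.0, 0.03, -1.0], [-1.0, -0.007, 0.0]]
force: [0.7, -0.1, 0.4]
grip_width: 0.0002
```

```bash
python3 lk.py c8.png; python3 - <<'E'
from h import *
c=pickle.load(open('/tmp/side.pkl','rb'));cv2.imwrite('pics/c9.png',crop(c,280,215,60,50,12))
E
```

```text
20.2 [0.5063 0.1355 0.1278] [-0.0005  0.0001 -1.    ] [-0.4942 -0.569  -0.0823] -7.013366706176366e-05
```

View pics/c9.png

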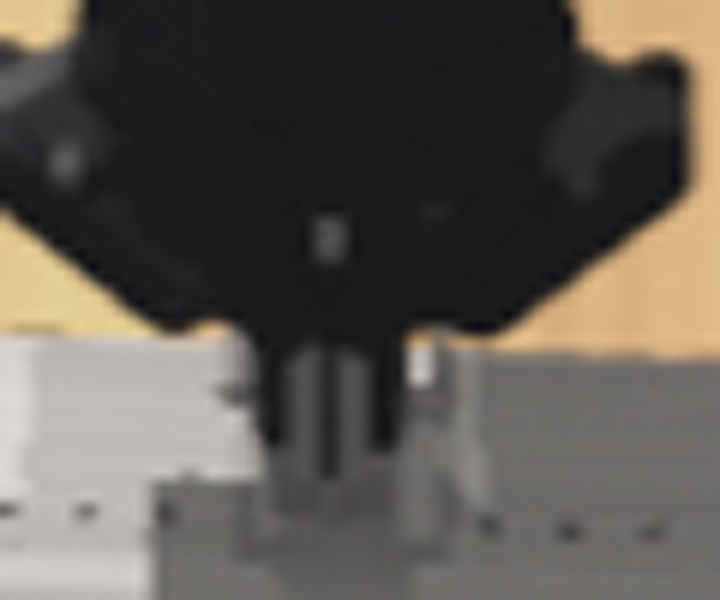

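Call:
step_arm:
  increments:
    - [0,0,0,0,0,-0.002,0]
    - [0,0,0,0,0,-0.004,0]
    - [0,0,0,0,0,-0.006,0]
    - [0,0,0,0,0,-0.007,0]
    - [0,0,0,0,0,-0.008,0]
    - [0,0,0,0,0,-0.008,0]

```text
t: 20.7
tool_pos: [0.5066, 0.1351, 0.12]
ee_rot: [[0.001, 1.0, 0.029], [0.0, 0.029, -1.0], [-1.0, 0.001, -0.0]]
force: [0.0, -0.0, 0.1]
grip_width: 0.0001
```

Call:
step_arm:
  increments:
    - [0,0,0,0,0,-0.001,0]
    - [0,0,0,0,0,-0.002,0]
    - [0,0,0,0,0,-0.003,0]
    - [0,0,0,0,0,-0.003,0]

```text
t: 21.03
tool_pos: [0.5068, 0.1353, 0.1171]
ee_rot: [[0.001, 1.0, 0.029], [0.001, 0.029, -1.0], [-1.0, 0.001, -0.001]]
force: [-0.2, 1.4, 2.7]
grip_width: -0.0003
```

Call:
step_arm:
  increments:
    - [0,0,0,0,0,-0.001,0]
    - [0,0,0,0,0.0005,-0.002,0]
    - [0,0,0,0,0.001,-0.002,0]
    - [0,0,0,0,0.0015,-0.002,0]

```text
t: 21.37
tool_pos: [0.5065, 0.1364, 0.1149]
ee_rot: [[0.0, 1.0, 0.029], [-0.001, 0.029, -1.0], [-1.0, 0.0, 0.001]]
force: [0.3, -0.2, 2.8]
grip_width: 0.0002
```

Call:
step_arm:
  increments:
    - [0,0,0,0,0.0005,-0.001,0]
    - [0,0,0,0,0.001,-0.002,0]
    - [0,0,0,0,0.0015,-0.0025,0]
    - [0,0,0,0,0.0015,-0.0025,0]

```text
t: 21.7
tool_pos: [0.5064, 0.1376, 0.1121]
ee_rot: [[-0.0, 1.0, 0.029], [-0.001, 0.029, -1.0], [-1.0, -0.0, 0.001]]
force: [0.9, -1.8, 2.4]
grip_width: -0.0001
```

```bash
python3 lk.py d1.png; python3 - <<'E'
from h import *
c=pickle.load(open('/tmp/side.pkl','rb'));cv2.imwrite('pics/d2.png',crop(c,280,215,60,50,12))
E
```

```text
21.8 [0.5063 0.1378 0.1122] [-0.0002 -0.0006 -1.    ] [ 0.0722 -1.8283  2.5286] -7.623349280913818e-05
```

View pics/d2.png

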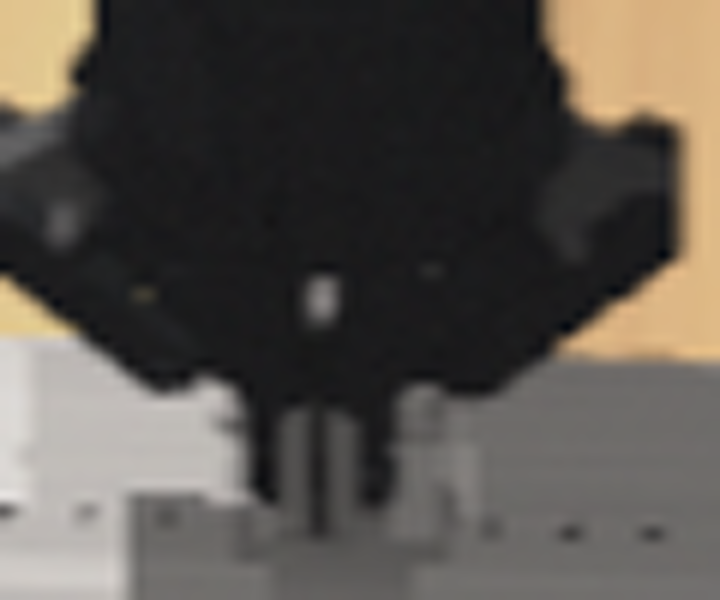

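Call:
step_arm:
  increments:
    - [0,0,0,0,0.0005,-0.001,0]
    - [0,0,0,0,0.001,-0.002,0]
    - [0,0,0,0,0.001,-0.003,0]
    - [0,0,0,0,0.001,-0.003,0]

```text
t: 22.13
tool_pos: [0.5069, 0.1387, 0.1108]
ee_rot: [[0.0, 1.0, 0.029], [-0.001, 0.029, -1.0], [-1.0, 0.0, 0.001]]
force: [-2.4, -3.0, 9.1]
grip_width: 0.0003
```

Call:
step_arm:
  increments:
    - [0,0,0,0,0.0005,-0.001,0]
    - [0,0,0,0,0.001,-0.002,0]
    - [0,0,0,0,0.0015,-0.002,0]
    - [0,0,0,0,0.0015,-0.002,0]

```text
t: 22.47
tool_pos: [0.5072, 0.1397, 0.1102]
ee_rot: [[0.0, 1.0, 0.03], [-0.003, 0.03, -1.0], [-1.0, 0.0, 0.003]]
force: [-3.7, -5.0, 15.8]
grip_width: 0.0001
```

```bash
python3 lk.py d3.png; python3 - <<'E'
from h import *
np.set_printoptions(precision=4,suppress=True,linewidth=150)
c=pickle.load(open('/tmp/side.pkl','rb'));cv2.imwrite('pics/d4.png',crop(c,280,215,60,50,12))
P=cloud(c)
m=(P[...,2]>.072)&(P[...,2]<.088)&(np.abs(P[...,0]-.508)<.09)&(np.abs(P[...,1]-.11)<.05)
print(cv2.minAreaRect((P[m][:,:2]*1000).astype(np.float32)))
E
```

```text
22.5667 [0.5072 0.1397 0.1102] [ 0.0005 -0.0026 -1.    ] [-4.8906 -5.5851 14.7566] -5.801259778204495e-05
((509.0481262207031, 113.90234375), (150.1427001953125, 68.02139282226562), 0.8671950697898865)
```

View pics/d4.png

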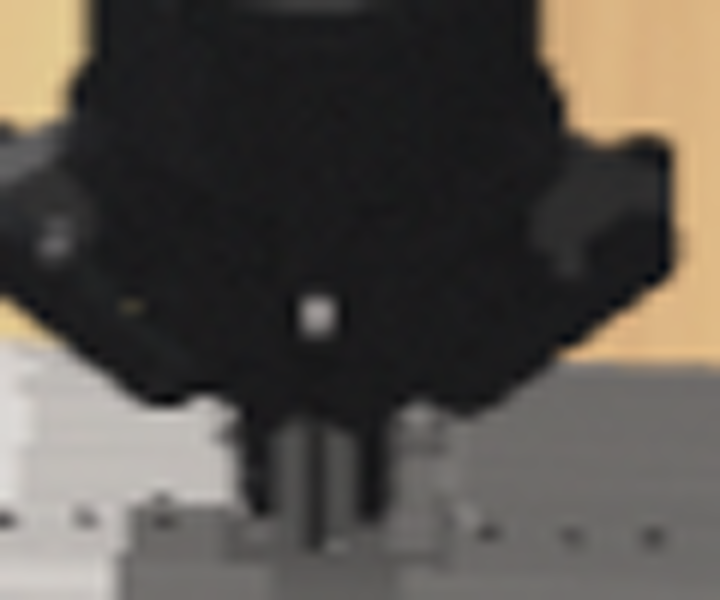

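Call:
step_arm:
  increments:
    - [0,0,0,0,-0.002,0.002,0]
    - [0,0,0,0,-0.002,0.006,0]
    - [0,0,0,0,0,0.02,0]
    - [0,0,0,0,0,0.05,0]
    - [0,0,0,0,0,0.085,0]
    - [0,0,0,0,0,0.11,0]
    - [0,0,0,0,-0.03,0.12,0]
    - [0,0,0,0,-0.07,0.12,0]
    - [0,0,0,0,-0.11,0.12,0]
    - [0,0,0,0,-0.14,0.12,0]

```text
t: 23.4
tool_pos: [0.5056, -0.0008, 0.2267]
ee_rot: [[-0.001, 1.0, 0.029], [0.001, 0.029, -1.0], [-1.0, -0.001, -0.001]]
force: [-0.3, -1.1, 0.3]
grip_width: -0.0001
```

```bash
python3 lk.py d5.png; python3 - <<'E'
from h import *
np.set_printoptions(precision=4,suppress=True,linewidth=150)
c=pickle.load(open('/tmp/side.pkl','rb'));cv2.imwrite('pics/d6.png',crop(c,280,215,60,50,12))
for n in('top','side'):
    k=pickle.load(open('/tmp/%s.pkl'%n,'rb'));P=cloud(k); m=(np.abs(P[...,0]-.508)<.010)&(P[...,1]>.126)&(P[...,1]<.145)&(P[...,2]>.094)&(P[...,2]<.16)
    Q=P[m];print(n,len(Q),np.median(Q,0),Q.min(0),Q.max(0))
    m=(np.abs(P[...,0]-.508)<.022)&(np.abs(P[...,0]-.508)>.014)&(P[...,1]>.056)&(P[...,1]<.13)&(P[...,2]>.092)&(P[...,2]<.16)
    Q=P[m];print('wires',len(Q),np.polyfit(Q[:,1],Q[:,2],1) if len(Q)>5 else 0)
    m=(np.abs(P[...,0]-.508)<.02)&(np.abs(P[...,1]-.11)<.008)&(P[...,2]>.1)&(P[...,2]<.15); print('shaft top',np.sort(P[m][:,2])[-15:])
E
```

```text
23.5 [ 0.5058 -0.0023  0.2263] [-0.0017  0.0005 -1.    ] [ 0.0701  0.4657 -0.1774] -0.00017710166039461216
top 39 [0.508  0.1329 0.1132] [0.4985 0.1261 0.1092] [0.5157 0.1379 0.1165]
wires 27 [0.0835 0.0938]
shaft top []
side 51 [0.5088 0.1323 0.1108] [0.4981 0.1268 0.0941] [0.5178 0.1375 0.1144]
wires 88 [0.2114 0.0824]
shaft top [0.112  0.1122 0.1123 0.1128 0.1129 0.1142 0.1148 0.1148 0.1151 0.1152 0.1156 0.1163 0.1163 0.1178 0.1181]
```

View pics/d6.png

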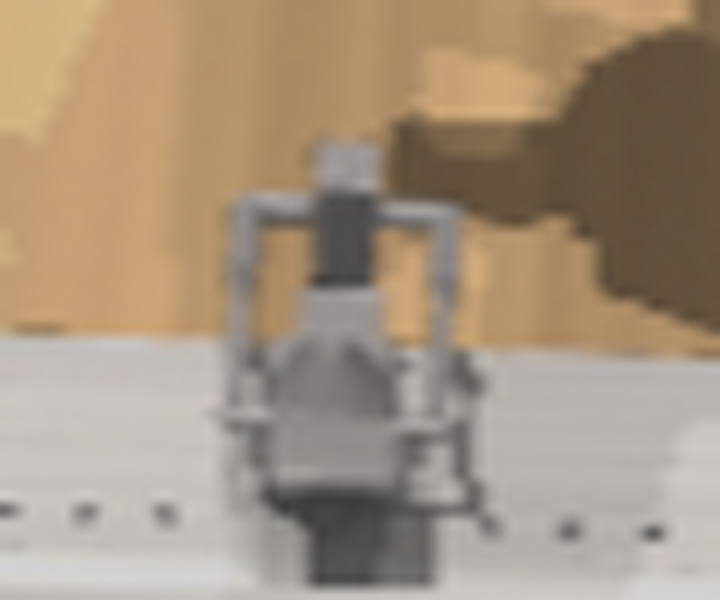

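```bash
cat > ang.py <<'E'
from h import *
c=pickle.load(open('/tmp/side.pkl','rb'))
y0=.0595
for zh in(.093,.095,.097,.099):
    h=proj(c,(.508,y0,zh))
    print('zh',zh,'hinge row',round(h[1],2),'shaft top',round(proj(c,(.508,.1105,zh+.022))[1],2),'tabtop',round(proj(c,(.508,.0795,zh+.036))[1],2), 'tip',round(proj(c,(.508,.1375,zh))[1],2))
    for th in(0,.05,.1,.15,.2,.25):
        a=.1+th; f=lambda r:proj(c,(.508,y0+r*np.cos(a),zh+r*np.sin(a)))[1]
        print('   ',th,'bar',round(f(.063),2),'end',round(f(.081),2),'bar-hinge',round(f(.063)-h[1],2))
E
python3 ang.py; python3 - <<'E'
from h import *
c=pickle.load(open('/tmp/side.pkl','rb'));g=cv2.cvtColor(c['frame'],cv2.COLOR_RGB2GRAY)
print('cols 296..325')
for r in range(224,266): print(r,g[r,296:325])
E
```

```text
zh 0.093 hinge row 232.5 shaft top 244.26 tabtop 229.22 tip 260.28
    0 bar 252.9 end 259.04 bar-hinge 20.4
    0.05 bar 251.89 end 257.75 bar-hinge 19.4
    0.1 bar 250.83 end 256.38 bar-hinge 18.34
    0.15 bar 249.72 end 254.94 bar-hinge 17.23
    0.2 bar 248.56 end 253.44 bar-hinge 16.07
    0.25 bar 247.36 end 251.88 bar-hinge 14.86
zh 0.095 hinge row 231.94 shaft top 243.7 tabtop 228.64 tip 259.74
    0 bar 252.35 end 258.49 bar-hinge 20.41
    0.05 bar 251.34 end 257.19 bar-hinge 19.4
    0.1 bar 250.28 end 255.82 bar-hinge 18.34
    0.15 bar 249.16 end 254.38 bar-hinge 17.22
    0.2 bar 248.0 end 252.88 bar-hinge 16.06
    0.25 bar 246.79 end 251.31 bar-hinge 14.85
zh 0.097 hinge row 231.38 shaft top 243.13 tabtop 228.06 tip 259.19
    0 bar 251.8 end 257.94 bar-hinge 20.41
    0.05 bar 250.79 end 256.64 bar-hinge 19.4
    0.1 bar 249.72 end 255.27 bar-hinge 18.34
    0.15 bar 248.6 end 253.82 bar-hinge 17.22
    0.2 bar 247.44 end 252.31 bar-hinge 16.06
    0.25 bar 246.23 end 250.75 bar-hinge 14.85
zh 0.099 hinge row 230.83 shaft top 242.57 tabtop 227.48 tip 258.64
    0 b
[... 4748 characters left out ...]
151 121  77  78  78  78  78  79  93 104
 104 104 147 177 176 177 173 174 176 176 177]
261 [202 200 200 190 181 168 155 155 155 123  79  80  81  83  82  92 103 104
 104 104 148 176 176 177 177 177 178 178 178]
262 [208 208 208 201 192 177 162 162 161 129  82  83  82  83  82  98 110 110
 110 110 156 186 185 185 184 184 184 184 183]
263 [210 210 207 204 204 188 170 170 169 135  85  86  85  85  85 103 116 116
 115 116 164 196 195 195 195 194 194 193 194]
264 [197 197 193 189 190 188 188 187 188 187 184 186 186 186 186 188 190 189
 190 191 196 200 200 200 200 201 200 201 202]
265 [181 182 179 174 173 175 175 175 176 176 176 178 178 178 179 181 180 181
 181 182 182 182 183 184 185 185 185 186 186]
```

The loop angle from the picture is still about 0.15: bar at row 249.6, hinge at 232.2. My press mainly slid the shaft about 3 mm down to its stop, and the balance followed the drag. I'll press again, now against the stop, with more drag.

Call:
step_arm:
  increments:
    - [0,0,0,0.0005,0.025,0,0]
    - [0,0,0,0.001,0.06,0,0]
    - [0,0,0,0.001,0.095,0,0]
    - [0,0,0,0.001,0.12,0,0]
    - [0,0,0,0.001,0.135,-0.02,0]
    - [0,0,0,0.001,0.135,-0.05,0]
    - [0,0,0,0.001,0.135,-0.08,0]
    - [0,0,0,0.001,0.135,-0.1,0]
    - [0,0,0,0.001,0.135,-0.11,0]
    - [0,0,0,0.001,0.135,-0.11,0]

```text
t: 24.33
tool_pos: [0.5047, 0.1364, 0.114]
ee_rot: [[-0.007, 1.0, 0.029], [0.001, 0.029, -1.0], [-1.0, -0.007, -0.001]]
force: [0.5, -0.5, -0.7]
grip_width: -0.0001
```

Call:
step_arm:
  increments:
    - [0,0,0,0,0,-0.001,0]
    - [0,0,0,0,0,-0.002,0]
    - [0,0,0,0,0,-0.003,0]
    - [0,0,0,0,0,-0.004,0]
    - [0,0,0,0,0,-0.0045,0]
    - [0,0,0,0,0,-0.0045,0]

```text
t: 24.83
tool_pos: [0.5078, 0.1355, 0.1134]
ee_rot: [[0.001, 1.0, 0.029], [0.0, 0.029, -1.0], [-1.0, 0.001, -0.0]]
force: [0.4, 1.1, 0.6]
grip_width: -0.0005
```

Call:
step_arm:
  increments:
    - [0,0,0,-0.0005,0,-0.001,0]
    - [0,0,0,-0.001,0,-0.002,0]
    - [0,0,0,-0.001,0,-0.003,0]
    - [0,0,0,-0.001,0,-0.003,0]
    - [0,0,0,-0.001,0,-0.003,0]

```text
t: 25.25
tool_pos: [0.5077, 0.1359, 0.1114]
ee_rot: [[0.003, 1.0, 0.029], [0.001, 0.029, -1.0], [-1.0, 0.003, -0.001]]
force: [-0.7, 1.0, 6.5]
grip_width: 0.0002
```

Call:
step_arm:
  increments:
    - [0,0,0,0,0.001,-0.0005,0]
    - [0,0,0,0,0.002,-0.001,0]
    - [0,0,0,0,0.003,-0.001,0]
    - [0,0,0,0,0.004,-0.001,0]
    - [0,0,0,0,0.004,-0.001,0]

```text
t: 25.67
tool_pos: [0.5078, 0.1383, 0.1109]
ee_rot: [[0.003, 1.0, 0.03], [-0.003, 0.03, -1.0], [-1.0, 0.003, 0.003]]
force: [-0.5, -5.0, 8.1]
grip_width: -0.0002
```

Call:
step_arm:
  increments:
    - [0,0,0,0,0.001,-0.0005,0]
    - [0,0,0,0,0.002,-0.001,0]
    - [0,0,0,0,0.003,-0.0015,0]
    - [0,0,0,0,0.003,-0.0015,0]

```text
t: 26.0
tool_pos: [0.5066, 0.1423, 0.1076]
ee_rot: [[0.001, 1.0, 0.029], [-0.0, 0.029, -1.0], [-1.0, 0.001, 0.0]]
force: [0.6, 0.3, 1.2]
grip_width: -0.0003
```

```bash
python3 lk.py d7.png; python3 - <<'E'
from h import *
np.set_printoptions(precision=4,suppress=True,linewidth=150)
c=pickle.load(open('/tmp/side.pkl','rb'));cv2.imwrite('pics/d8.png',crop(c,280,215,60,50,12))
P=cloud(c)
m=(P[...,2]>.072)&(P[...,2]<.088)&(np.abs(P[...,0]-.508)<.09)&(np.abs(P[...,1]-.11)<.05)
print(cv2.minAreaRect((P[m][:,:2]*1000).astype(np.float32)))
E
```

```text
26.1 [0.506  0.1425 0.1068] [-0.0009  0.     -1.    ] [ 0.5908 -0.5766  0.3968] -0.00032637042305640087
((508.9950866699219, 113.76636505126953), (149.8363800048828, 66.65010833740234), 1.4709843397140503)
```

View pics/d8.png

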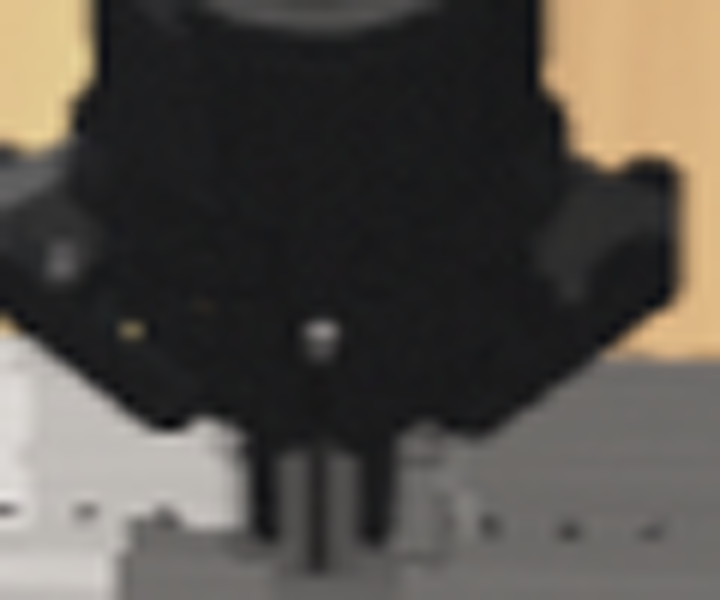

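Call:
step_arm:
  increments:
    - [0,0,0,0,-0.001,-0.001,0]
    - [0,0,0,0,-0.002,-0.002,0]
    - [0,0,0,0,-0.002,-0.003,0]
    - [0,0,0,0,-0.002,-0.003,0]

```text
t: 26.43
tool_pos: [0.5062, 0.1407, 0.1041]
ee_rot: [[-0.001, 1.0, 0.029], [0.0, 0.029, -1.0], [-1.0, -0.001, -0.0]]
force: [0.4, 1.2, 0.7]
grip_width: -0.0002
```

Call:
step_arm:
  increments:
    - [0,0,0,0,0,-0.001,0]
    - [0,0,0,0,0.0005,-0.002,0]
    - [0,0,0,0,0.001,-0.003,0]
    - [0,0,0,0,0.001,-0.003,0]

```text
t: 26.77
tool_pos: [0.5067, 0.1414, 0.1025]
ee_rot: [[0.0, 1.0, 0.029], [-0.001, 0.029, -1.0], [-1.0, 0.0, 0.001]]
force: [-2.4, -0.3, 7.6]
grip_width: -0.0001
```

Call:
step_arm:
  increments:
    - [0,0,0,0,0.0005,-0.0007,0]
    - [0,0,0,0,0.001,-0.0015,0]
    - [0,0,0,0,0.001,-0.0015,0]

```text
t: 27.02
tool_pos: [0.5071, 0.1421, 0.1019]
ee_rot: [[0.001, 1.0, 0.03], [-0.002, 0.03, -1.0], [-1.0, 0.001, 0.002]]
force: [-4.1, -1.2, 10.5]
grip_width: 0.0003
```

Call:
step_arm:
  increments:
    - [0,0,0,0,-0.001,0.002,0]
    - [0,0,0,0,-0.001,0.006,0]
    - [0,0,0,0,0,0.02,0]
    - [0,0,0,0,0,0.05,0]
    - [0,0,0,0,0,0.085,0]
    - [0,0,0,0,0,0.115,0]
    - [0,0,0,0,-0.03,0.125,0]
    - [0,0,0,0,-0.07,0.125,0]
    - [0,0,0,0,-0.11,0.125,0]
    - [0,0,0,0,-0.145,0.125,0]

```text
t: 27.85
tool_pos: [0.5059, -0.0042, 0.2247]
ee_rot: [[0.0, 1.0, 0.03], [-0.001, 0.03, -1.0], [-1.0, 0.0, 0.001]]
force: [1.5, -1.3, -1.3]
grip_width: 0.0
```

```bash
python3 lk.py e1.png; python3 - <<'E'
from h import *
np.set_printoptions(precision=4,suppress=True,linewidth=150)
c=pickle.load(open('/tmp/side.pkl','rb'));cv2.imwrite('pics/e2.png',crop(c,280,215,60,50,12))
g=cv2.cvtColor(c['frame'],cv2.COLOR_RGB2GRAY)
for r in range(228,266): print(r,g[r,296:325])
P=cloud(c)
m=(P[...,2]>.072)&(P[...,2]<.088)&(np.abs(P[...,0]-.508)<.09)&(np.abs(P[...,1]-.11)<.05)
print(cv2.minAreaRect((P[m][:,:2]*1000).astype(np.float32)))
E
```

```text
27.95 [ 0.5061 -0.0066  0.2243] [-0.0008 -0.0019 -1.    ] [-0.1432  0.8867 -0.8345] 0.00025850853663199704
228 [152 153 154 153 151 146 143 143 143 138 143 151 154 153 135 134 118  82  83  83  82  82  84  86  87  86  86  87  87]
229 [152 152 153 154 151 145 143 143 143 143 149 154 151 148 132 122 107  83  83  82  82  83  84  86  86  86  86  87  87]
230 [152 153 154 154 147 138 133 132 132 148 158 153 151 151 137 122 106  83  85  82  82  83  85  86  86  86  86  87  86]
231 [152 153 154 151 150 158 164 164 165 137  93  82  83  85  79 102 140 157 160 155 138 127 108  85  87  87  87  87  87]
232 [153 153 154 150 145 124 116 127 129 113  81  68  67  71  71  96 130 142 145 138 139 141 126 135 142 129 106  88 122]
233 [152 153 143 141 144 113 103 121 111  88  74  74  73  74  70  87  98  93  94  98 129 139 127 139 152 151 149 149 150]
234 [153 154 143 140 142 127 130 140 140 120  85  75  74  74  70  98 133 143 153 146 141 140 153 172 164 154 154 155 153]
235 [153 154 146 144 142 128 132 142 145 123  87  75  73  75  70 100 136 159 169 152 143 139 154 174 165 153 153 154 152]
236 [154 154 140 
[... 3042 characters left out ...]
200 191 182 182 168 155 154 124  79  78  79  81  83  81  80  93 104 104 147 176 176 176 177 176 177 178 178 177]
262 [208 207 200 192 192 177 162 161 129  83  82  82  82  82  82  81  98 110 110 156 186 186 185 185 184 183 184 184 184]
263 [208 205 204 203 203 187 170 170 136  85  85  85  85  85  84  85 102 116 116 164 196 196 194 195 195 194 193 194 193]
264 [192 188 188 188 190 177 164 164 133  89  89  89  89  87  89  88 104 118 118 166 199 200 200 200 201 201 201 201 201]
265 [173 174 174 174 174 164 163 172 145 110 110 110 111 110 110 146 172 174 173 178 182 183 183 183 184 184 185 185 186]
((508.9004211425781, 111.44580078125), (149.94395446777344, 69.17747497558594), 0.7396425604820251)
```

View pics/e2.png

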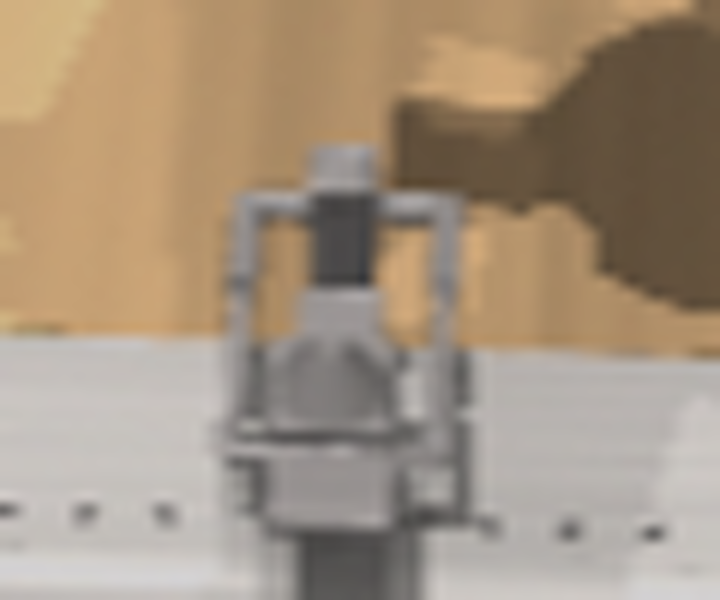

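The loop is now down round the shaft: bar at row 252 against hinge at 231.6, which is about 0, and the balance is back at rest. The feel leaves about 0.03 rad of doubt, so I'll press once more within the allowed force.

Call:
step_arm:
  increments:
    - [0,0,0,0,0.025,0,0]
    - [0,0,0,0,0.06,0,0]
    - [0,0,0,0,0.095,0,0]
    - [0,0,0,0,0.125,0,0]
    - [0,0,0,0,0.143,-0.02,0]
    - [0,0,0,0,0.143,-0.05,0]
    - [0,0,0,0,0.143,-0.08,0]
    - [0,0,0,0,0.143,-0.105,0]
    - [0,0,0,0,0.143,-0.115,0]
    - [0,0,0,0,0.143,-0.115,0]

```text
t: 28.78
tool_pos: [0.5039, 0.1408, 0.1065]
ee_rot: [[-0.007, 1.0, 0.03], [-0.001, 0.03, -1.0], [-1.0, -0.007, 0.0]]
force: [0.5, -0.7, 0.0]
grip_width: 0.0003
```

Call:
step_arm:
  increments:
    - [0,0,0,0,0,-0.002,0]
    - [0,0,0,0,0,-0.004,0]
    - [0,0,0,0,0,-0.006,0]
    - [0,0,0,0,0,-0.007,0]
    - [0,0,0,0,0,-0.007,0]

```text
t: 29.2
tool_pos: [0.5075, 0.1406, 0.1043]
ee_rot: [[0.003, 1.0, 0.029], [0.0, 0.029, -1.0], [-1.0, 0.003, -0.0]]
force: [-0.2, -0.5, 2.7]
grip_width: -0.0002
```

Call:
step_arm:
  increments:
    - [0,0,0,0,0.0005,-0.0015,0]
    - [0,0,0,0,0.001,-0.003,0]
    - [0,0,0,0,0.0015,-0.004,0]
    - [0,0,0,0,0.0015,-0.004,0]

```text
t: 29.53
tool_pos: [0.5083, 0.1417, 0.1023]
ee_rot: [[0.004, 1.0, 0.03], [-0.001, 0.03, -1.0], [-1.0, 0.004, 0.001]]
force: [-2.6, -1.2, 12.2]
grip_width: -0.0002
```

Call:
step_arm:
  increments:
    - [0,0,0,0,0.0005,-0.001,0]
    - [0,0,0,0,0.0015,-0.002,0]
    - [0,0,0,0,0.0015,-0.002,0]

```text
t: 29.78
tool_pos: [0.5087, 0.1427, 0.1015]
ee_rot: [[0.004, 1.0, 0.03], [-0.003, 0.03, -1.0], [-1.0, 0.004, 0.003]]
force: [-5.0, -5.1, 17.8]
grip_width: -0.0001
```

Call:
step_arm:
  increments:
    - [0,0,0,0,-0.001,0.003,0]
    - [0,0,0,0,-0.001,0.007,0]
    - [0,0,0,0,0,0.02,0]
    - [0,0,0,0,0,0.05,0]
    - [0,0,0,0,0,0.085,0]
    - [0,0,0,0,0,0.115,0]
    - [0,0,0,0,-0.03,0.13,0]
    - [0,0,0,0,-0.07,0.13,0]
    - [0,0,0,0,-0.11,0.13,0]
    - [0,0,0,0,-0.145,0.13,0]

```text
t: 30.62
tool_pos: [0.506, -0.0029, 0.2272]
ee_rot: [[0.001, 1.0, 0.03], [-0.0, 0.03, -1.0], [-1.0, 0.001, 0.0]]
force: [0.7, 0.6, 0.2]
grip_width: -0.0
```

```bash
python3 lk.py e3.png; python3 - <<'E'
from h import *
np.set_printoptions(precision=4,suppress=True,linewidth=150)
c=pickle.load(open('/tmp/side.pkl','rb'));cv2.imwrite('pics/e4.png',crop(c,280,215,60,50,12))
g=cv2.cvtColor(c['frame'],cv2.COLOR_RGB2GRAY)
for r in list(range(228,236))+list(range(247,261)): print(r,g[r,296:325])
for n in('top','side'):
    k=pickle.load(open('/tmp/%s.pkl'%n,'rb'));P=cloud(k)
    m=(np.abs(P[...,0]-.508)<.010)&(P[...,1]>.125)&(P[...,1]<.14)&(P[...,2]>.098)&(P[...,2]<.13);print(n,'pad',m.sum(),np.median(P[m],0))
    for sx in(-1,1):
        m=(np.abs(P[...,0]-.508-sx*.018)<.006)&(P[...,1]>.056)&(P[...,1]<.125)&(P[...,2]>.09)&(P[...,2]<.125);Q=P[m];print('wire',sx,len(Q),[np.round(np.median(Q[(Q[:,1]>a)&(Q[:,1]<a+.02)],0),4).tolist() for a in(.056,.076,.096)] if len(Q) else 0)
    m=(P[...,2]>.072)&(P[...,2]<.088)&(np.abs(P[...,0]-.508)<.09)&(np.abs(P[...,1]-.11)<.05)
    print(cv2.minAreaRect((P[m][:,:2]*1000).astype(np.float32)))
    m=(np.abs(P[...,0]-.508)<.007)&(np.abs(P[...,1]-.08)<.007)&(P[...,2]>.122);print('tabtop',m.sum(),np.median(P[m],0))
E
```

```text
30.7167 [ 0.5062 -0.0053  0.2267] [-0.0001 -0.0012 -1.    ] [1.266  0.4647 0.2586] 0.00023508457577152807
228 [152 152 154 153 151 146 143 143 142 143 147 151 154 152 146 143 118  83  82  83  82  82  83  85  86  86  86  87  86]
229 [153 153 153 154 152 146 143 143 143 143 148 153 152 149 145 135 108  83  84  82  82  83  85  85  87  86  86  87  86]
230 [152 153 154 153 137 129 136 134 133 149 159 154 150 151 144 130 106  84  83  82  82  83  85  85  86  86  85  86  85]
231 [152 153 154 149 147 158 165 164 163 137  94  82  82  82  89 112 140 154 157 160 155 139 108  85  86  86  85  87  86]
232 [152 153 142 139 145 123 114 125 126 109  82  70  68  69  88 109 127 139 141 134 140 140 125 135 121  86  86  87  86]
233 [152 153 141 138 141 112 102 119 123 101  72  73  73  74  91 104 106 103  95  98 130 139 122 137 150 148 147 149 147]
234 [153 153 145 142 141 126 129 140 141 121  86  75  74  74  72 100 133 144 142 132 138 139 152 171 173 164 153 155 152]
235 [153 154 146 145 141 126 132 142 145 123  87  75  74  74  70  99 137 151 161 152 144 138 153 174 166 155 152 155 152]
247 [192 192 179 1
[... 1689 characters left out ...]

top pad 45 [0.5086 0.1339 0.1049]
wire -1 38 [[0.4877, 0.0653, 0.0982], [0.4874, 0.0793, 0.101], [nan, nan, nan]]
wire 1 3 [[nan, nan, nan], [nan, nan, nan], [nan, nan, nan]]
((520.7823486328125, 112.66111755371094), (121.09152221679688, 63.11519241333008), 0.5996683239936829)
tabtop 14 [0.5042 0.0784 0.1308]
side pad 54 [0.5078 0.1339 0.1025]
wire -1 60 [[0.4908, 0.0633, 0.0961], [0.4897, 0.0851, 0.0996], [0.4889, 0.1059, 0.101]]
wire 1 54 [[0.5267, 0.0646, 0.097], [0.5278, 0.0836, 0.0982], [0.5272, 0.1071, 0.0995]]
((509.0195007324219, 111.7116470336914), (150.67356872558594, 68.52046966552734), 0.2830314636230469)
tabtop 33 [0.5096 0.0816 0.1295]
  return _methods._mean(a, axis=axis, dtype=dtype,
  ret = um.true_divide(
```

View pics/e4.png

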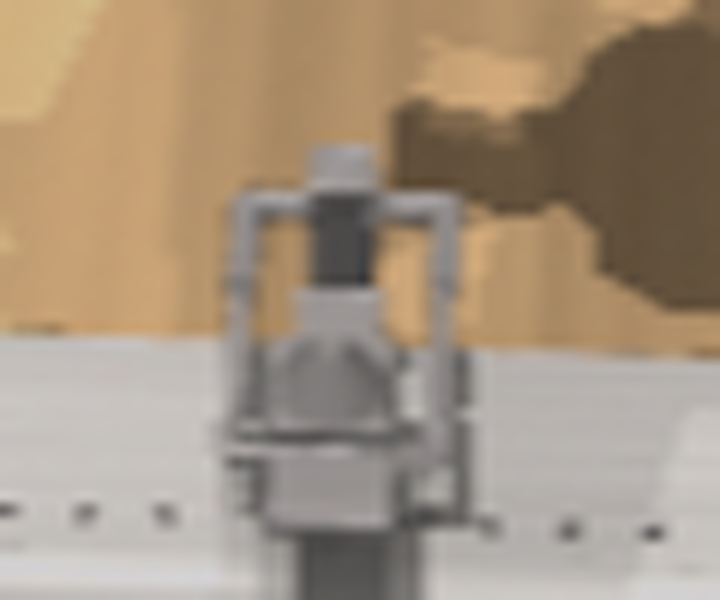

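A further 18 N press changed nothing in the picture, so the loop is on its stop. The wire slope is about 0.09, against 0.1 when shut. The pad is 9 mm above the pin axis, as it must be, and the tab is at y≈0.080. I'll make one overall look and hand in.

```bash
python3 - <<'E'
from h import *
c=snap('side','f1.png'); s=state(); print(s['t'],s['force'],s['qd'].round(2)); print(sign_off())
E
```

```text
30.7667 [ 0.83171073  0.46104787 -0.24570464] [3.14 0.13 0.16 0.88 0.21 0.72]
the job is handed in; nothing more can be done
None
```

View pics/f1.png

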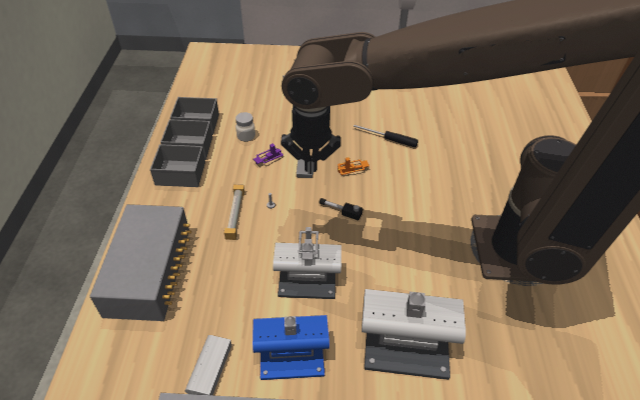

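The hitch pin is through the small grey stand's shaft with its loop shut round the shaft. I handed the job in at 30.8 s, with the arm clear of everything.

**What I did**
- I took the steel pin off its rest and entered the hole on the first try, at about z 0.099.
- I pushed the pin in until the shoulder pushed back, about 10 N at most on the balance, then eased off and let go.
- I tipped the loop over upright and pressed and dragged its pad outward until it snapped over the taper.

**Last checks**
- **Loop:** the bar and hinge rows in the side view, the wire slope (about 0.09 rad, where shut is 0.1) and the pad height all agree with shut, to about ±0.03 rad. A further press of about 18 N did not move it.
- **Pin:** the tab stands where it should with the pin home. The tip was hidden under the pad at the end, so I last saw it (y 0.136 of an expected 0.137) just after letting go.
- **Balance:** back at rest to within about 0.3 mm.
- **Bystanders:** in the last side picture the bystanders and look-alikes that show appear where they began. I judged this by eye, and the probe holder is behind the arm there.

**What went less well**
- The first press on the loop only slid the shaft, with the pin, about 3–4 mm down. The loop stayed at about 0.15 rad, and a second press with more drag shut it.
- By feel alone, the loop angle could have been up to 0.035 rad; the other measurements put it at 0.

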